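# Lay out the back and outer edge of a foot skeleton

### The arm

A 6-joint arm with a two-finger parallel gripper is mounted at the origin on the work surface. World frame = base frame: x ahead of the robot, y to its left, z up, the work surface at z = 0. Lengths are in mm, angles in rad, forces in N, time in s.
With the tool pointing down it reaches from about 250 to 800 mm from the base axis. Payload 3.9 kg.
Tool frame: the origin (TCP) lies between the finger pads; the fingertips stand 8 mm ahead of it and the grasp point (between the pads) lies 11 mm behind it (env.tip_reach is the distance from the TCP to the fingertips, in mm); x points along the fingers, z is the direction in which the jaws open and shut, and the axes are right-handed (so a half turn about x gives the same grasp; the last joint's range is limited). The gripper opens to 85 mm and grips with 20 to 120 N. Pads are 22 mm wide; open, the fingers measure 114 mm over their backs; the gripper's body (76 mm by 85 mm) begins 54 mm behind the grasp point. The pads swing forward as they close: fully open they stand 13 mm farther back than shut.
Start: joints at [-1.228, 0.26, -0.138, 1.173, 0, 1.571], TCP at [176.461, -494.446, 239.304] pointing down, gripper open.
Joint ranges: [-2.78, 2.78], [-0.83, 1.72], [-1.28, 1.37], [-1.9, 2.12], [-1.57, 1.48], [-3.14, 3.14]. Speed limits (rad/s): [2.57, 2.57, 3.14, 3.14, 3.14, 3.14].

### API

Orientations are given as a unit quaternion [w, x, y, z].
In Python, from bench import readout, cams, job_done, env gives the robot as it stands.
- The arm moves only by the shell command python3 -m handwheel 'ROWS' [FORCE]. ROWS is text: rows parted by semicolons, each of 7 numbers parted by spaces: the shift along the world's x, y, z in cm, then the turn, a rotation vector about the world's x, y, z in rad, then the gripper's target within -1 to 1 (shut at 1, half-way at 0, fully open at -1). A call has 1 to 5 rows; each row is the pose to reach, as a shift and turn from the pose commanded when the call began; what a row does not reach only later rows make up. A row lasts 1/12 s, in which the tool goes at most 41.7 mm and 7.16 degrees, less where a joint would pass 70% of its speed; a pose out of reach is approached as far as the arm can. A call with a gripper value outside its range is refused whole. The fingers move at their own pace and stop on an object; FORCE is the grip in N (left out, the last holds). Time passes only in rows, so rows that repeat a pose let the fingers close. It gives the time, the measured TCP pose, the force and the opening at its end, in the units of the state.
- readout.get_obs(): the state, without advancing time (a new reading comes with each control period).
- cams.grab_frame(name): name is "scene" or "top" or "wrist"; returns a dict with "color" (400x640x3 uint8, red, green, blue), "camera_matrix" (3x3 intrinsics, pixels), "distortion" ([k1, k2, p1, p2, k3] as OpenCV has them; the pictures are not rectified), "xyz" and "orientation" of the camera in the world; the wrist camera has in their place "mount" (4x4, takes a point from camera to tool coordinates, whose origin is the TCP and whose axes are the tool frame's). Camera axes: x right, y up, looking along -z (the intrinsics and any distortion apply to the point x, -y, -z); pixel columns grow to the right and rows downward; lengths in mm; the calibration is good to about 2 mm. A picture is of the moment at which its call begins: read the wrist's pose just before it. There is no depth.
- job_done(): hands the job in, once; it reports no verdict.
The state is a dict: "clock": time; "joints": joint angles; "qd": joint speeds; "tau": joint torques, N m; "position": TCP position; "tool_rot": TCP orientation; "force": force on the tool from outside, world axes, zero at the start; "wrist_torque": the same for the moment, N m; "opening": opening from 0.0 (shut) to 1.0 (fully open).
Only numpy, scipy, OpenCV 4.12 (cv2) and the standard library are available. Lean on these libraries where they do the work, as an engineer would, in place of code of your own. Each camera call takes 0.05 s, during which the arm holds its last target.

### The job

Lay out these casts of a right foot around its heel bone, which already lies on the pale mat: the cuboid (red dot) in line in front of the heel bone, that is at its toe end, the fifth metatarsal (green band) in line in front of the cuboid, the talus (blue dot) to the left of the heel bone (the big-toe side) with their front ends level, and the navicular (yellow dot) in line in front of the talus. Point every bone's toe end the same way as the heel bone's, square with it, and leave a gap of about 30 mm between neighbours (heel bone and cuboid, cuboid and fifth metatarsal, heel bone and talus, talus and navicular). The casts are brittle, so set each down on the mat without dropping it, and leave the heel bone and the other three bones (black band, cyan band, purple dot) where they lie.

Things in the scene. Friction and masses are not known exactly. Their poses are not given: they have to be found in the camera images.
- heel_c (a point): Centre (half-way up) of the heel bone cast (calcaneus), the reference: the largest bone, tan, 80 long x 42 wide x 42 mm high, white 12 mm dot on top; it lies alone, loose, on the pale grey mat (330 x 270 x 6 mm, black and white scale bar along its right-hand edge). Its bulky knob-like heel end looks roughly towards the robot, its narrower front (toe) end away from it. x points to its front (toe) end, y to its left (the big-toe side, on which a small ledge sticks out), z up.
- cuboid_c (a point): Centre of the cuboid cast: blocky, tan, 36 long (x) x 32 wide (y) x 26 mm high, red dot on top, on the dark blue mat (300 x 320 x 6 mm) with the other unsorted bones. Both mats' tops are 6 mm above the table. Its x axis points to its toe end, y to its left (big-toe) side, z up.
- fifth_c (a point): Centre of the fifth metatarsal cast: the longest thin bone, pale tan, 70 long (x) x 18 wide (y) x 14 mm high, 13 mm wide green band round its middle; its shaft there is 9 mm wide and 12 mm high. Its wide end, with a spur on the right, is the rear; its small rounded head is the toe end. On the dark blue mat. Its x axis points to its toe end, y to its left (big-toe) side, z up.
- talus_c (a point): Centre of the talus cast: tan, 56 long (x) x 40 wide (y) x 30 mm high, blue dot on top; a broad pulley-shaped rear part (38 mm long and 38 mm wide, flat sides, so it can be gripped across y at the centre) and a narrower round head (26 mm wide) at the toe end. On the dark blue mat. Its x axis points to its toe end, y to its left (big-toe) side, z up.
- navicular_c (a point): Centre of the navicular cast: boat-shaped, pale tan, lying crosswise: only 20 mm long (x) but 42 mm wide (y) and 26 mm high, yellow dot on top. On the dark blue mat. Its x axis points to its toe end, y to its left (big-toe) side, z up.
- first_c (a point): Centre of the first metatarsal cast, not wanted: stouter than the fifth, tan, 62 x 20 x 20 mm, black band round its middle. On the dark blue mat; leave it.
- toe_c (a point): Centre of a big-toe bone cast, not wanted: small, dark tan, 32 x 17 x 14 mm, cyan band round its middle. On the dark blue mat; leave it.
- wedge_c (a point): Centre of the wedge-shaped bone cast (medial cuneiform), not wanted: tan, 24 x 18 x 28 mm high, purple dot. On the dark blue mat; leave it.
Not all that is in view belongs to the job. What is shaped like the part that bears talus_c but orange or pink is not meant.

How it is judged (in metres and radians):
At the end, for the whole second after the job is handed in: Centres, in the heel bone's frame (mm ahead, left), each within 15: cuboid 88, 0; fifth metatarsal 171, 0; talus 12, 71; navicular 80, 71. Each points the heel bone's way within 0.3 rad, top up (tilt under 0.2 rad), at rest (x of cuboid_c in the frame of heel_c between 0.073 and 0.103 m and y of cuboid_c in the frame of heel_c between -0.015 and 0.015 m and angle between the x axis of each of cuboid_c, fifth_c, talus_c, navicular_c and the x axis of heel_c, either way round below 0.3 rad and angle between each of cuboid_c, fifth_c, talus_c, navicular_c's own z axis and vertical below 0.2 rad and linear speed of each of cuboid, fifth, talus, navicular below 0.02 m/s and x of fifth_c in the frame of heel_c between 0.156 and 0.186 m and y of fifth_c in the frame of heel_c between -0.015 and 0.015 m and x of talus_c in the frame of heel_c between -0.003 and 0.027 m and y of talus_c in the frame of heel_c between 0.056 and 0.086 m and x of navicular_c in the frame of heel_c between 0.065 and 0.095 m and y of navicular_c in the frame of heel_c between 0.056 and 0.086 m and x of heel_c in the frame of fifth_c below -0.1 m and x of navicular_c in the frame of talus_c above 0.03 m and x of talus_c in the frame of navicular_c below -0.03 m and x of heel_c in the frame of cuboid_c below -0.05 m); the robot touches nothing.
It fails at once if the heel bone is pushed more than 15 mm from where it lay (distance of heel_c from where it was at the start of the episode above 0.015 m).
It fails at once if one of the three bones not wanted (black band, cyan band, purple dot) is moved more than 20 mm (distance of any of first_c, toe_c, wedge_c from where it was at the start of the episode above 0.02 m).
It fails at once if a bone is dropped or slammed (faster than 0.55 m/s while within about 3 cm of the mat) ((height (world z) of cuboid_c below 0.05 m and linear speed of cuboid above 0.55 m/s) or (height (world z) of fifth_c below 0.05 m and linear speed of fifth above 0.55 m/s) or (height (world z) of talus_c below 0.05 m and linear speed of talus above 0.55 m/s) or (height (world z) of navicular_c below 0.05 m and linear speed of navicular above 0.55 m/s)).
It also fails if it takes over 106 s, if anything falls off the work surface, if the arm or the gripper's body presses on something with over 40 N, if the wrist force passes 120 N, or if a joint passes its speed limit or range.

## Working session

There is one attempt and no reset: what is moved stays moved. The work goes in short steps, Python scripts to look and compute and a shell command to move; the robot and the scene stay as the last step left them, time stands still between calls to the robot, and variables do not carry over. Pictures are saved under pics/ and viewed, and the job is handed in when it is done.

```bash
ls; mkdir -p pics; cat > h.py <<'E'
import numpy as np, cv2
from scipy.spatial.transform import Rotation as R
from bench import readout, cams, job_done, env
def q2R(q): return R.from_quat([q[1],q[2],q[3],q[0]]).as_matrix()
def grab(n):
    o=readout.get_obs(); f=cams.grab_frame(n)
    if n=="wrist":
        M=np.array(f["mount"]); Rt=q2R(o["tool_rot"]); 
        f["R"]=Rt@M[:3,:3]; f["t"]=Rt@M[:3,3]+np.array(o["position"])
    else:
        f["R"]=q2R(f["orientation"]); f["t"]=np.array(f["xyz"])
    return f
def ray(f,uv,z):
    p=cv2.undistortPoints(np.array(uv,float).reshape(-1,1,2),np.array(f["camera_matrix"]),np.array(f["distortion"],float))[:,0]
    d=np.c_[p[:,0],-p[:,1],-np.ones(len(p))]@f["R"].T
    s=(z-f["t"][2])/d[:,2]
    return f["t"]+d*s[:,None]
def save(f,n): cv2.imwrite("pics/"+n,cv2.cvtColor(f["color"],cv2.COLOR_RGB2BGR))
E
python3 - <<'E'
from h import *
print(readout.get_obs(), env.tip_reach)
for n in("scene","top","wrist"):
    f=grab(n); save(f,n+"0.png"); print(n,f["t"],f["R"].round(3).tolist(),f["camera_matrix"],f["distortion"])
E
```

```text
pics
{'clock': 0.0, 'joints': array([-1.22796952e+00,  2.60664900e-01, -1.39395346e-01,  1.17269316e+00,
        2.24690645e-05,  1.57080620e+00]), 'qd': array([ 8.61648293e-04, -3.45319487e-05,  7.93456584e-05, -2.34409814e-03,
        5.25526650e-04, -8.35967773e-04]), 'tau': array([ 1.39333129e-03, -4.05675888e+01,  2.53923798e+01,  1.86178414e-02,
       -1.45691311e-04, -8.11774242e-06]), 'position': array([ 176.25853233, -493.81033737,  238.46497004]), 'tool_rot': array([ 0.57739666,  0.40779252,  0.57851862, -0.40698226]), 'force': array([0.27155806, 0.07799386, 0.44113847]), 'wrist_torque': array([-0.00820373, -0.01341362,  0.00942698]), 'opening': 1.0017703466438115} 8.0
scene [1166.55749414   10.50202226  535.70017811] [[-0.016, -0.551, 0.834], [1.0, 0.009, 0.026], [-0.022, 0.834, 0.551]] [[410.1229959    0.         315.58792868]
 [  0.         410.1229959  195.64279371]
 [  0.           0.           1.        ]] [-0.05497514  0.          0.          0.          0.        ]
top [ 243.66010165   21.07191184 1068.35239215] [[-0.136, 0.969, -0.204], [-0.991, -0.133, 0.028], [-0.0, 0.206, 0.978]] [[496.93095016   0.         313.01159931]
 [  0.         496.93095016 197.30641385]
 [  0.           0.           1.        ]] [0.03332928 0.         0.         0.         0.        ]
wrist [ 242.5763341 -470.3325086  373.5879695] [[0.335, 0.904, 0.264], [-0.942, 0.323, 0.091], [-0.002, -0.279, 0.96]] [[302.61206463   0.         321.10596565]
 [  0.         302.61206463 197.96910003]
 [  0.           0.           1.        ]] [-0.02755623  0.          0.          0.          0.        ]
```

View pics/scene0.png

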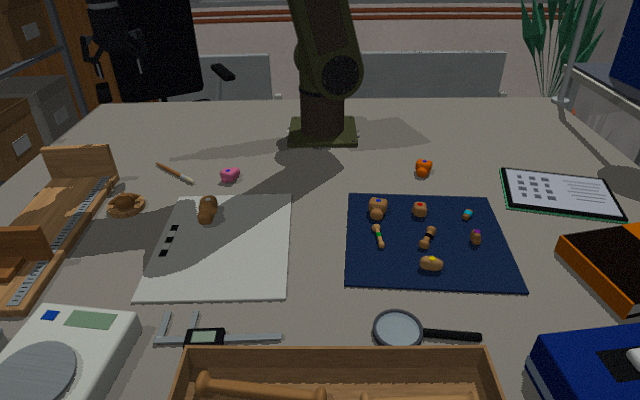

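View pics/top0.png

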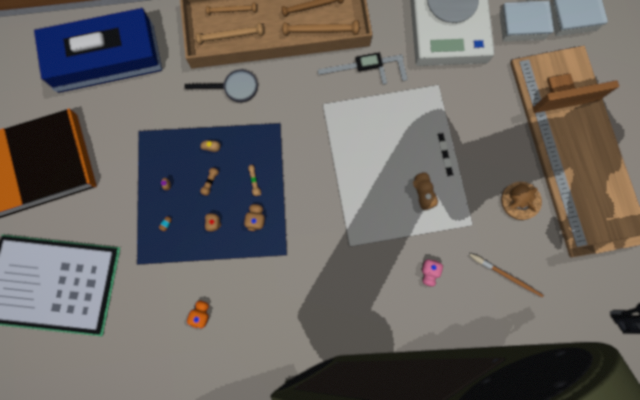

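View pics/wrist0.png

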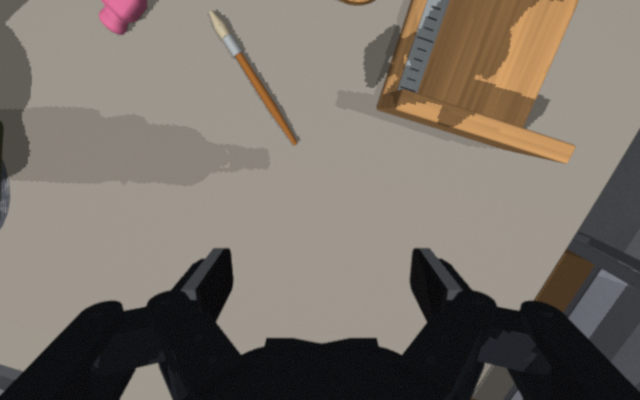

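```bash
python3 - <<'E'
from h import *
f=grab("top")
im=cv2.cvtColor(f["color"],cv2.COLOR_RGB2BGR)
cv2.imwrite("pics/tz.png",cv2.resize(im[120:270,130:290],None,fx=4,fy=4,interpolation=cv2.INTER_CUBIC))
cv2.imwrite("pics/hz.png",cv2.resize(im[80:250,320:480],None,fx=3.5,fy=3.5,interpolation=cv2.INTER_CUBIC))
for n,uv,z in [("talus",(254,219),36),("cub",(211,222),32),("toe",(165,223),20),("fifth",(254,180),20),("first",(209,181),26),("wedge",(165,183),34),("nav",(209,146),32),("heel",(426,191),48),("m1",(325,103),6),("m2",(438,87),6),("m3",(471,225),6),("m4",(350,244),6),("orange",(198,315),30)]:
    print(n,ray(f,uv,z)[0].round(0))
E
```

```text
talus [430. 121.  36.]
cub [437. 212.  32.]
toe [450. 311.  20.]
fifth [518. 113.  20.]
first [528. 209.  26.]
wedge [534. 300.  34.]
nav [604. 200.  32.]
heel [ 438. -245.   48.]
m1 [679. -66.   6.]
m2 [ 682. -327.    6.]
m3 [ 359. -338.    6.]
m4 [354. -74.   6.]
orange [251. 256.  30.]
```

View pics/tz.png

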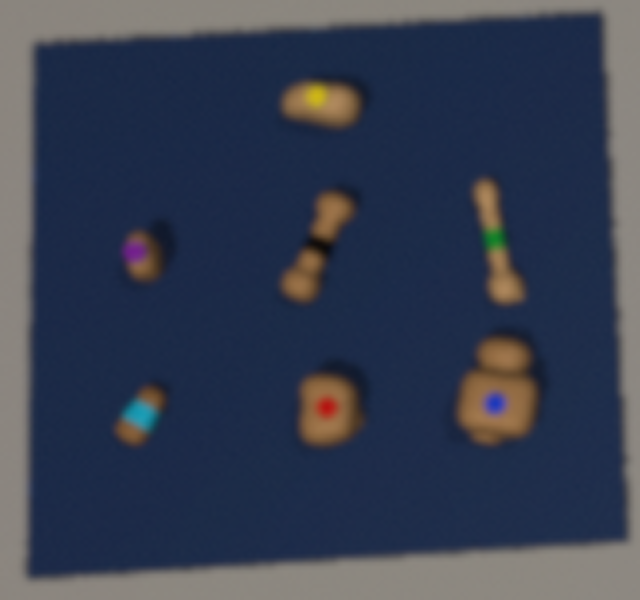

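View pics/hz.png

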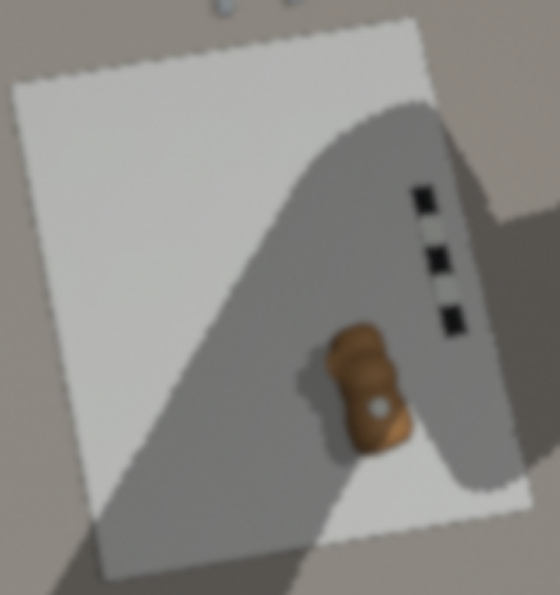

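```bash
python3 -m handwheel '4 4 -2 0 0 -0.1 -0.5; 7 7 -4 0 0 -0.2 -0.5; 10 10 -6 0 0 -0.34 -0.5; 13 13 -6 0 0 -0.34 -0.5; 16 16 -6 0 0 -0.34 -0.5'; python3 -m handwheel '2 3 0 0 0 0 -0.5; 4 6 0 0 0 0 -0.5; 4 8 0 0 0 0 -0.5; 4 8 0 0 0 0 -0.5'
python3 - <<'E'
from h import *
f=grab("wrist"); save(f,"w1.png"); print(f["t"],f["R"].round(3))
E
```

```text
clock: 0.62
position: [314.1, -354.6, 180.1]
tool_rot: [0.499, 0.5, 0.501, -0.5]
force: [1.0, 0.1, 0.4]
opening: 0.745
clock: 0.95
position: [354.0, -272.8, 181.3]
tool_rot: [0.501, 0.498, 0.503, -0.498]
force: [-0.9, 0.8, -0.3]
opening: 0.751
[ 424.6248634  -272.74265679  316.25365855] [[ 0.007  0.96   0.281]
 [-1.     0.008 -0.002]
 [-0.004 -0.281  0.96 ]]
```

View pics/w1.png

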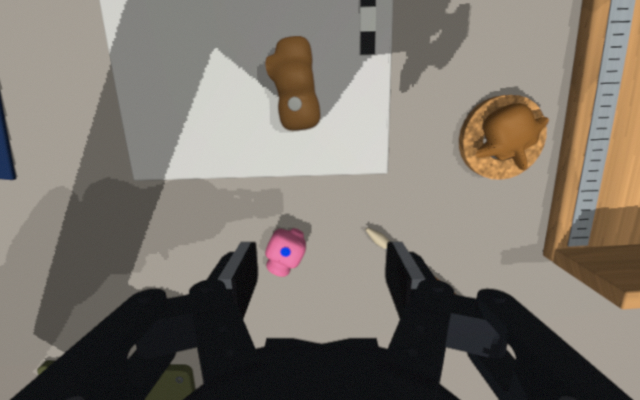

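```bash
python3 -m handwheel '4 1 -2 0 0 0 -0.5; 8 3 -4 0 0 0 -0.5; 8 3 -4 0 0 0 -0.5; 8 3 -4 0 0 0 -0.5'
python3 - <<'E'
from h import *
f=grab("wrist"); save(f,"w2.png")
c=f["color"]; hsv=cv2.cvtColor(c,cv2.COLOR_RGB2HSV)
m=((hsv[...,1]>110)&(hsv[...,0]<25)).astype(np.uint8); m[250:]=0
n,l,s,ce=cv2.connectedComponentsWithStats(m)
for i in range(1,n):
    if s[i][4]>800: 
        print(s[i],ce[i], cv2.minAreaRect(np.argwhere(l==i)[:,::-1].astype(np.float32)))
w=((hsv[...,1]<40)&(hsv[...,2]>100)).astype(np.uint8)
n,l,s,ce=cv2.connectedComponentsWithStats(w)
for i in range(1,n):
    if 50<s[i][4]<2000: print("w",s[i],ce[i],ray(f,ce[i],48))
E
```

```text
clock: 1.33
position: [435.6, -246.6, 140.2]
tool_rot: [0.501, 0.499, 0.502, -0.499]
force: [0.2, -0.2, -0.4]
opening: 0.749
[ 595   27   45  223 4301] [623.49104859 168.5145315 ] ((631.7116088867188, 140.94232177734375), (30.39800262451172, 226.31802368164062), 11.30993366241455)
[ 293  137   55   94 3519] [322.20403524 181.97073032] ((319.6478271484375, 183.88394165039062), (93.10252380371094, 49.114681243896484), 82.33319854736328)
[ 492  185   97   65 4987] [539.18648486 219.99358332] ((540.0, 217.0), (64.0, 96.0), 90.0)
w [ 607  188   33  135 1799] [627.21956643 267.04391329] [[ 378.51601309 -511.62583585   48.        ]]
w [317 202  14  14 145] [323.51034483 208.54482759] [[ 430.98816064 -248.28366327   48.        ]]
w [605 327  17   6  69] [613.01449275 329.20289855] [[ 313.81989105 -518.04164827   48.        ]]
w [ 147  348   55   52 1649] [179.23286841 376.32929048] [[ 259.80727587 -110.15486041   48.        ]]
w [454 351  16  12  75] [462.46666667 354.77333333] [[ 287.30983009 -379.27439145   48.        ]]
w [ 440  359   58   41 1142] [463.46497373 384.55166375] [[ 251.00948137 -385.68010431   48.        ]]
```

View pics/w2.png

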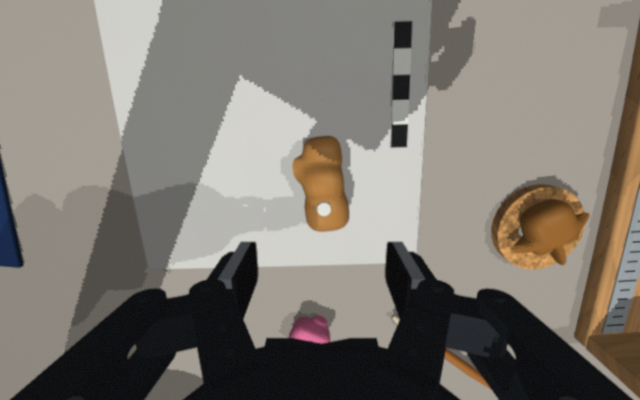

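```bash
cat >> h.py <<'E'
def blobs(f,z,lo,hi,vmin=0,amin=150,mask=None,roi=None):
    hsv=cv2.cvtColor(cv2.GaussianBlur(f["color"],(3,3),0),cv2.COLOR_RGB2HSV)
    m=cv2.inRange(hsv,np.array(lo,np.uint8),np.array(hi,np.uint8))
    if roi: 
        k=np.zeros_like(m); k[roi[1]:roi[3],roi[0]:roi[2]]=1; m=m*k
    m=cv2.morphologyEx(m,cv2.MORPH_CLOSE,np.ones((5,5),np.uint8))
    cs,_=cv2.findContours(m,cv2.RETR_EXTERNAL,cv2.CHAIN_APPROX_NONE); out=[]
    for c in cs:
        if cv2.contourArea(c)<amin: continue
        W=ray(f,c[:,0,:].astype(float),z)[:,:2]
        r=cv2.minAreaRect(W.astype(np.float32))
        M=cv2.moments(W.astype(np.float32)); 
        cen=np.array([M["m10"]/M["m00"],M["m01"]/M["m00"]])
        ang=0.5*np.arctan2(2*M["mu11"],M["mu20"]-M["mu02"])
        out.append((c,W,r,cen,ang))
        print("px",c[:,0].mean(0).round(0),"rect c",np.round(r[0],1),"sz",np.round(r[1],1),"a",round(r[2],1),"cen",cen.round(1),"pca",round(np.degrees(ang),1))
    return out
E
python3 - <<'E'
from h import *
f=grab("wrist")
for z in (20,27): blobs(f,z,(5,100,20),(25,255,255),roi=(260,100,400,250))
im=cv2.cvtColor(f["color"],cv2.COLOR_RGB2BGR)
cv2.imwrite("pics/w2z.png",cv2.resize(im[120:250,240:420],None,fx=4,fy=4,interpolation=cv2.INTER_CUBIC))
# mat edges
print(ray(f,[(401,35),(399,138),(96,0),(167,268),(417,264),(431,0)],6).round(0))
E
```

```text
px [322. 181.] rect c [ 442.5 -245.5] sz [83.1 41.9] a 8.8 cen [ 442.6 -247.5] pca 8.1
px [322. 181.] rect c [ 444.2 -245.5] sz [80.8 40.7] a 8.8 cen [ 444.3 -247.5] pca 8.1
[[ 563. -311.    6.]
 [ 481. -315.    6.]
 [ 590.  -66.    6.]
 [ 352.  -92.    6.]
 [ 357. -343.    6.]
 [ 589. -333.    6.]]
```

View pics/w2z.png

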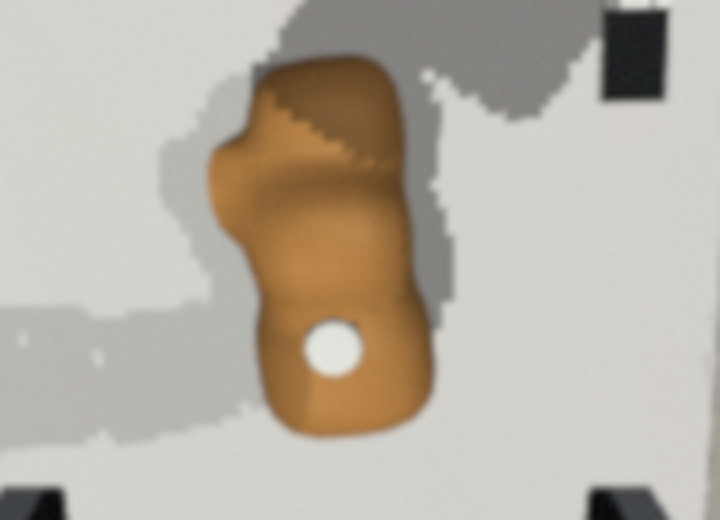

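```bash
python3 -m handwheel '-3 0 -2.5 0 0 0 -0.5; -6 0 -5 0 0 0 -0.5; -6 0 -6 0 0 0 -0.5; -6 0 -6 0 0 0 -0.5'
python3 - <<'E'
from h import *
f=grab("wrist"); save(f,"w3.png"); print(f["t"])
im=cv2.cvtColor(f["color"],cv2.COLOR_RGB2BGR)
b=blobs(f,24,(5,100,20),(25,255,255),roi=(240,20,400,250))
c,W=b[0][0],b[0][1]
for z in (18,24,30):
  W=ray(f,c[:,0].astype(float),z)[:,:2]
  for a in range(0,12,2):
    t=np.radians(a); x=W@[np.cos(t),np.sin(t)]; y=W@[-np.sin(t),np.cos(t)]
    mx,my=(x.max()+x.min())/2,(y.max()+y.min())/2
    print(z,a,round(np.ptp(x),1),round(np.ptp(y),1),round(np.ptp(y)/np.ptp(x),3),"ctr",np.round([mx*np.cos(t)-my*np.sin(t),mx*np.sin(t)+my*np.cos(t)],1))
x,y,w,h=cv2.boundingRect(c)
cv2.imwrite("pics/w3z.png",cv2.resize(im[max(0,y-25):y+h+15,x-50:x+w+50],None,fx=3.5,fy=3.5,interpolation=cv2.INTER_CUBIC)); print(x,y,w,h)
E
```

```text
clock: 1.77
position: [368.6, -245.5, 79.7]
tool_rot: [0.497, 0.499, 0.502, -0.501]
force: [0.3, -0.3, -0.1]
opening: 0.75
[ 439.80995019 -246.17575871  214.32797511]
px [325.  93.] rect c [ 445.9 -245.6] sz [81.4 42.2] a 9.0 cen [ 446.1 -247.7] pca 8.6
18 0 84.1 49.9 0.593 ctr [ 446.5 -246. ]
18 2 84.2 48.3 0.573 ctr [ 446.4 -245.8]
18 4 84.2 47.0 0.558 ctr [ 446.4 -245.7]
18 6 84.1 45.6 0.542 ctr [ 446.3 -245.7]
18 8 84.0 44.2 0.526 ctr [ 446.1 -245.6]
18 10 84.0 43.6 0.519 ctr [ 446.1 -246. ]
24 0 81.5 48.4 0.593 ctr [ 446.3 -246. ]
24 2 81.6 46.8 0.573 ctr [ 446.2 -245.8]
24 4 81.6 45.5 0.558 ctr [ 446.2 -245.7]
24 6 81.6 44.2 0.542 ctr [ 446.1 -245.7]
24 8 81.4 42.9 0.526 ctr [ 445.9 -245.7]
24 10 81.4 42.3 0.519 ctr [ 445.9 -246.1]
30 0 79.0 46.8 0.593 ctr [ 446.1 -246. ]
30 2 79.1 45.3 0.573 ctr [ 446.  -245.8]
30 4 79.1 44.1 0.558 ctr [ 446.  -245.7]
30 6 79.0 42.8 0.542 ctr [ 445.9 -245.7]
30 8 78.9 41.5 0.526 ctr [ 445.7 -245.7]
30 10 78.9 41.0 0.519 ctr [ 445.7 -246.1]
281 21 81 144
```

View pics/w3z.png

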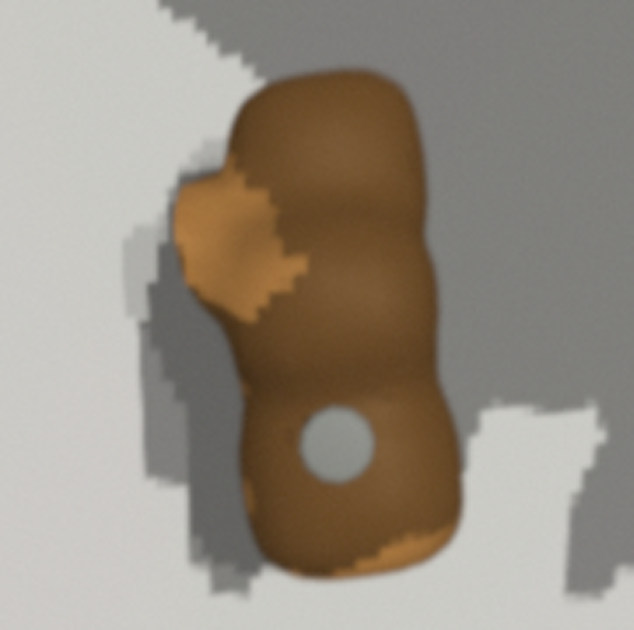

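View pics/w3.png

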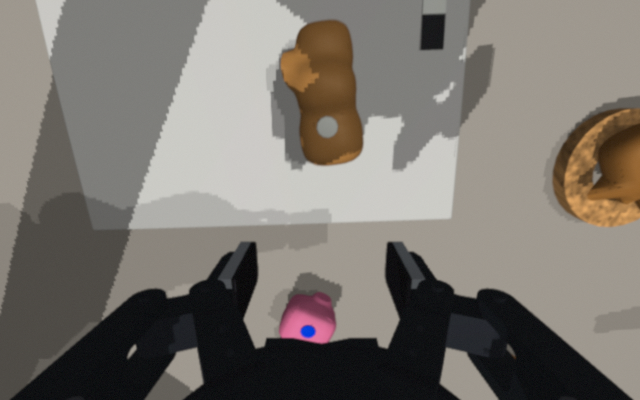

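```bash
python3 -m handwheel '0 3.5 2 0 0 0 -0.5; -1 7.5 4 0 0 0 -0.5; -1 11.5 5 0 0 0 -0.5; -1 15.5 5 0 0 0 -0.5; -1 19.5 5 0 0 0 -0.5'; python3 -m handwheel '0 4 0 0 0 0 -0.5; 0 8 0 0 0 0 -0.5; 0 12 0 0 0 0 -0.5; 0 16 0 0 0 0 -0.5; 0 20 0 0 0 0 -0.5';python3 -m handwheel '0 1 0 0 0 0 -0.5; 0 1 0 0 0 0 -0.5;0 1 0 0 0 0 -0.5'
python3 - <<'E'
from h import *
f=grab("wrist"); save(f,"w4.png"); print(f["t"])
E
python3 -m handwheel '4 1 0 0 0 0 -0.5; 8 2 0 0 0 0 -0.5; 12 2 0 0 0 0 -0.5; 13 2 0 0 0 0 -0.5; 13 2 0 0 0 0 -0.5'
python3 - <<'E'
from h import *
f=grab("wrist"); save(f,"w5.png"); print(f["t"])
np.save("f5.npy",f,allow_pickle=True)
E
```

```text
clock: 2.23
position: [367.3, -51.4, 135.0]
tool_rot: [0.502, 0.502, 0.498, -0.498]
force: [1.1, 0.3, 0.1]
opening: 0.749
clock: 2.65
position: [369.1, 26.2, 132.9]
tool_rot: [0.503, 0.498, 0.519, -0.48]
force: [-0.1, -0.3, 0.5]
opening: 0.75
clock: 2.9
position: [367.9, 29.5, 131.8]
tool_rot: [0.502, 0.497, 0.522, -0.478]
force: [-0.2, 1.2, 0.9]
opening: 0.753
[438.54026287  27.61338997 266.72884867]
clock: 3.37
position: [502.0, 43.1, 131.6]
tool_rot: [0.503, 0.496, 0.525, -0.474]
force: [-0.4, 0.8, -0.4]
opening: 0.749
[572.31655101  41.08839173 266.64663142]
```

View pics/w4.png

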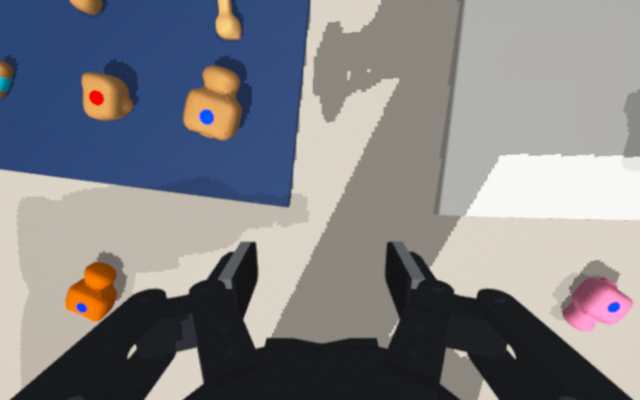

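View pics/w5.png

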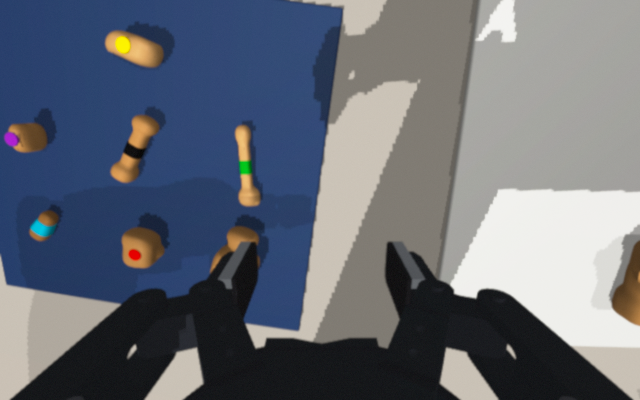

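```bash
python3 - <<'E'
from h import *
o=readout.get_obs(); print(o["joints"].round(3),o["position"]); print(q2R(o["tool_rot"]).round(3))
f=grab("wrist")
def dot(n,lo,hi,z):
    print(n); return blobs(f,z,lo,hi,amin=15,roi=(0,0,640,330))
dot("green",(50,120,40),(75,255,255),19)
dot("yellow",(26,160,100),(33,255,255),32)
dot("red",(0,200,80),(4,255,255),32)
dot("tan",(6,60,40),(24,255,255),19)
im=cv2.cvtColor(f["color"],cv2.COLOR_RGB2BGR)
cv2.imwrite("pics/w5z.png",cv2.resize(im[20:270,90:280],None,fx=2.4,fy=2.4,interpolation=cv2.INTER_CUBIC))
E
```

```text
[ 0.058  0.293 -0.391  0.888  0.045  3.141] [498.82909045  42.94287785 131.19960546]
[[-0.004  0.998  0.059]
 [ 0.045  0.059 -0.997]
 [-0.999 -0.002 -0.045]]
green
px [245. 163.] rect c [522.7 113.5] sz [10.9 10.2] a 6.0 cen [522.5 113.4] pca 2.0
yellow
px [121.  39.] rect c [611.2 201. ] sz [10.7 11.1] a 83.9 cen [611.3 200.9] pca 32.7
red
px [133. 251.] rect c [440.1 211.3] sz [ 8.8 10.1] a 5.1 cen [439.9 211.3] pca 87.8
tan
px [632. 281.] rect c [ 434.1 -234.9] sz [89.5 23.7] a 20.5 cen [ 429.6 -240.1] pca 16.2
px [ 36. 233.] rect c [442.5 316.6] sz [17.2  6.3] a 68.7 cen [442.8 317.6] pca 69.2
px [140. 244.] rect c [439.4 212.1] sz [39.4 42.4] a 85.4 cen [439.9 213.5] pca -40.8
px [231. 245.] rect c [445.9 131.3] sz [25.3 63.2] a 39.7 cen [449.5 125.3] pca -42.6
px [ 47. 214.] rect c [462.8 301. ] sz [14.1 18.1] a 40.9 cen [463.  301.1] pca -73.2
px [248. 187.] rect c [502.6 110.9] sz [26.4 18.6] a 3.8 cen [501. 111.] pca 9.0
px [125. 164.] rect c [515.1 217.7] sz [20.2 30.3] a 46.3 cen [514.6 218.8] pca -46.8
px [243. 138.] rect c [543.2 115.5] sz [11.6 28.4] a 89.6 cen [543.5 115. ] pca 3.2
px [ 26. 132.] rect c [536.7 304.6] sz [23.5 33.8] a 5.8 cen [537.2 303.9] pca -79.3
px [140. 127.] rect c [547.2 202.1] sz [21.2 31.8] a 50.5 cen [547.2 200.5] pca -36.0
px [133.  43.] rect c [611.  200.8] sz [46.5 20.2] a 71.7 cen [610.9 200.6] pca 74.9
```

View pics/w5z.png

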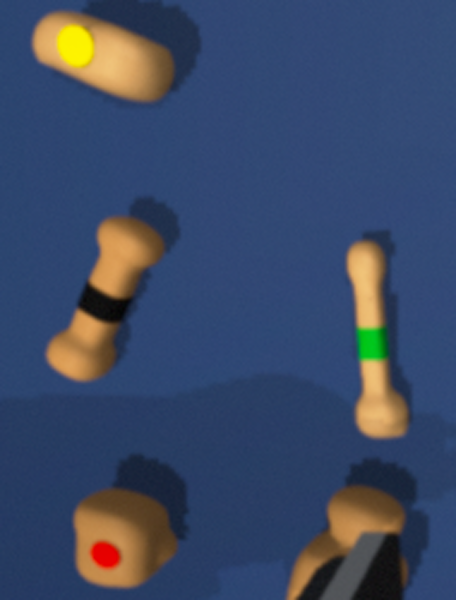

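```bash
python3 -m handwheel '0 0 0.5 0 0 0.12 -0.5; 0 0 1 0 0 0.24 -0.5; 0 0 1 0 0 0.36 -0.5; 0 0 1 0 0 0.48 -0.5; 0 0 1 0 0 0.6 -0.5'; python3 -m handwheel '0 2 0 0 0 0.12 -0.5; 0 4 0 0 0 0.24 -0.5; 0 6 0 0 0 0.36 -0.5; 0 8 0 0 0 0.48 -0.5; 0 10 0 0 0 0.6 -0.5'; python3 -m handwheel '0 0 0 0 0 0.12 -0.5; 0 0 0 0 0 0.24 -0.5; 0 0 0 0 0 0.36 -0.5; 0 0 0 0 0 0.48 -0.5; 0 0 0 0 0 0.6 -0.5'; python3 -m handwheel '0 0 0 0 0 0.12 -0.5; 0 0 0 0 0 0.24 -0.5; 0 0 0 0 0 0.36 -0.5; 0 0 0 0 0 0.48 -0.5; 0 0 0 0 0 0.6 -0.5'; python3 -m handwheel '0 0 0 0 0 0.12 -0.5; 0 0 0 0 0 0.24 -0.5; 0 0 0 0 0 0.36 -0.5; 0 0 0 0 0 0.48 -0.5; 0 0 0 0 0 0.6 -0.5'
python3 - <<'E'
from h import *
o=readout.get_obs(); print(o["joints"].round(3),o["position"]); print(q2R(o["tool_rot"]).round(3))
E
```

```text
clock: 3.88
position: [495.5, 43.1, 141.8]
tool_rot: [0.621, 0.316, 0.651, -0.303]
force: [-0.1, -0.5, -1.0]
opening: 0.748
clock: 4.3
position: [495.6, 143.4, 141.8]
tool_rot: [0.682, 0.109, 0.715, -0.106]
force: [-0.3, -0.3, -0.1]
opening: 0.752
clock: 4.72
position: [495.6, 142.7, 141.7]
tool_rot: [0.683, -0.107, 0.716, 0.101]
force: [-0.3, -0.1, 0.6]
opening: 0.751
clock: 5.13
position: [495.6, 142.5, 141.8]
tool_rot: [0.622, -0.313, 0.652, 0.299]
force: [0.5, -0.3, -0.5]
opening: 0.748
clock: 5.55
position: [495.6, 142.5, 141.7]
tool_rot: [0.506, -0.491, 0.531, 0.47]
force: [-0.4, 1.4, 0.5]
opening: 0.748
[ 0.305  0.319 -0.322  0.949 -0.042  0.382] [495.59432507 142.48059103 141.74614563]
[[-0.005 -0.997  0.076]
 [-0.046  0.076  0.996]
 [-0.999  0.001 -0.046]]
```

```bash
python3 -m handwheel '0 0 0 0.046 -0.005 0.076 -0.5; -3 1 0 0.046 -0.005 0.076 -0.5; -5 2 0 0.046 -0.005 0.076 -0.5; -5 2 0 0.046 -0.005 0.076 -0.5; -5 2 0 0.046 -0.005 0.076 -0.5'
python3 - <<'E'
from h import *
o=readout.get_obs(); print(o["joints"].round(3),o["position"]); print(q2R(o["tool_rot"]).round(3))
f=grab("wrist"); save(f,"w6.png"); print(f["t"])
np.save("f6.npy",f,allow_pickle=True)
E
```

```text
clock: 5.97
position: [445.3, 162.7, 141.8]
tool_rot: [0.502, -0.499, 0.501, 0.498]
force: [-0.1, 0.3, -0.3]
opening: 0.748
[ 0.351  0.239 -0.437  0.893 -0.     0.355] [445.31497863 162.70229706 141.77594439]
[[ 0.002 -1.     0.005]
 [ 0.     0.005  1.   ]
 [-1.    -0.002  0.   ]]
[373.10572955 162.85532496 276.68120087]
```

View pics/w6.png

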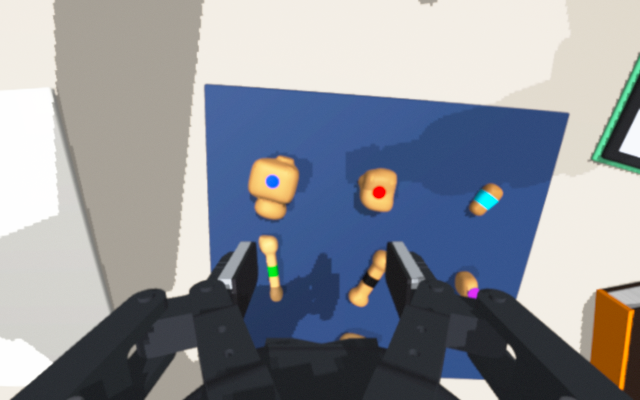

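```bash
python3 - <<'E'
from h import *
f=np.load("f6.npy",allow_pickle=True).item()
def dot(n,lo,hi,z):
    print(n); return blobs(f,z,lo,hi,amin=15,roi=(200,90,600,330))
dot("green",(50,120,40),(75,255,255),19)
dot("red",(0,200,80),(4,255,255),32)
dot("blue",(112,200,150),(125,255,255),36)
for z in (18,22): 
  print(z);dot("tan",(6,60,40),(24,255,255),z)
im=cv2.cvtColor(f["color"],cv2.COLOR_RGB2BGR)
cv2.imwrite("pics/w6z.png",cv2.resize(im[140:310,230:430],None,fx=3.5,fy=3.5,interpolation=cv2.INTER_CUBIC))
E
```

```text
green
px [273. 271.] rect c [521.3 115.8] sz [11.7  9.7] a 3.1 cen [521.7 115.9] pca -23.5
px [597. 153.] rect c [408.9 402.5] sz [15.3  5.4] a 14.1 cen [410.8 403.4] pca 7.8
red
px [379. 192.] rect c [440.2 211.4] sz [8.8 8.4] a 2.5 cen [440.2 211.2] pca 23.5
blue
18
tan
px [596. 310.] rect c [571.6 445.7] sz [52.1  7.5] a 15.6 cen [574.1 447.3] pca 13.6
px [275. 289.] rect c [542.3 117.7] sz [12.1 27.1] a 89.9 cen [543.  117.3] pca 2.7
px [465. 284.] rect c [537.5 303.7] sz [28.9 20.3] a 35.3 cen [536.8 303. ] pca 10.4
px [370. 279.] rect c [530.8 208.6] sz [21.4 64.5] a 64.7 cen [532.8 208.6] pca -26.1
px [269. 249.] rect c [500.1 112.6] sz [16.8 29.2] a 87.3 cen [498.2 113.3] pca 7.9
px [477. 208.] rect c [460.5 303.7] sz [15.9  9.3] a 54.9 cen [460.1 303.9] pca 57.1
px [494. 190.] rect c [442.5 317.1] sz [18.8  8.7] a 56.1 cen [443.  317.2] pca 58.5
px [378. 189.] rect c [441.8 211.2] sz [33.4 39.3] a 83.5 cen [441.8 212.8] pca 3.8
px [273. 186.] rect c [439. 119.] sz [41.3 58.9] a 74.8 cen [438.2 120.2] pca -13.3
22
tan
px [596. 310.] rect c [568.6 441.3] sz [51.3  7.4] a 15.6 cen [571.  442.9] pca 13.6
px [275. 289.] rect c [539.6 118.4] sz [11.9 26.6] a 89.9 cen [540.4 118. ] pca 2.7
px [465. 284.] rect c [534.9 301.5] sz [28.4 20. ] a 35.3 cen [534.3 300.8] pca 10.4
px [370. 279.] rect c [528.3 207.9] sz [21.1 63.5] a 64.7 cen [530.3 207.9] pca -26.1
px [269. 249.] rect c [498.1 113.3] sz [16.6 28.7] a 87.3 cen [496.3 114.1] pca 7.9
px [477. 208.] rect c [459.1 301.5] sz [15.6  9.2] a 54.9 cen [458.7 301.7] pca 57.1
px [494. 190.] rect c [441.4 314.7] sz [18.5  8.6] a 56.1 cen [441.9 314.8] pca 58.5
px [378. 189.] rect c [440.7 210.5] sz [32.9 38.7] a 83.5 cen [440.7 212.1] pca 3.8
px [273. 186.] rect c [438.  119.7] sz [40.7 58. ] a 74.8 cen [437.2 120.9] pca -13.3
```

View pics/w6z.png

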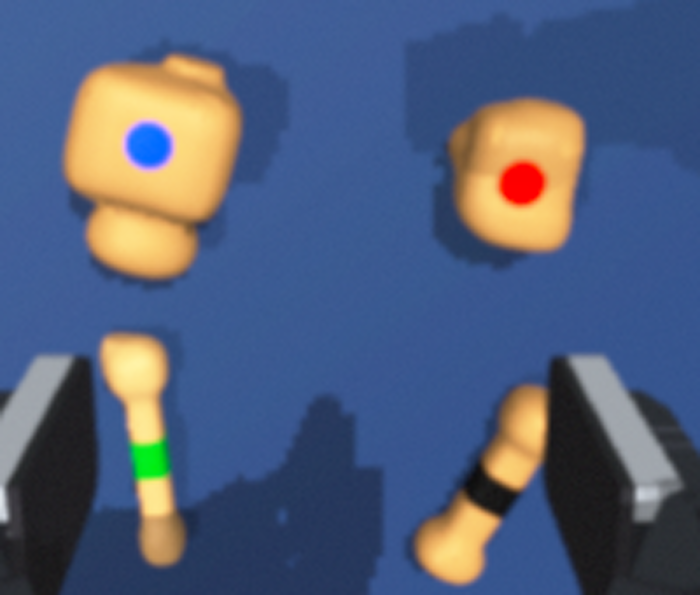

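```bash
python3 -m handwheel '-0.5 -2 0 0 0 -0.12 -0.5; -1.1 -4.2 -1.5 0 0 -0.24 -0.5; -1.1 -4.2 -4.5 0 0 -0.24 -0.5; -1.1 -4.2 -7.5 0 0 -0.24 -0.5; -1.1 -4.2 -7.5 0 0 -0.24 -0.5'
python3 - <<'E'
from h import *
f=grab("wrist"); save(f,"w7.png")
np.save("f7.npy",f,allow_pickle=True)
im=cv2.cvtColor(f["color"],cv2.COLOR_RGB2BGR)
E
```

```text
clock: 6.43
position: [433.6, 119.6, 62.9]
tool_rot: [0.556, -0.434, 0.559, 0.435]
force: [-1.2, 0.0, 0.1]
opening: 0.751
```

View pics/w7.png

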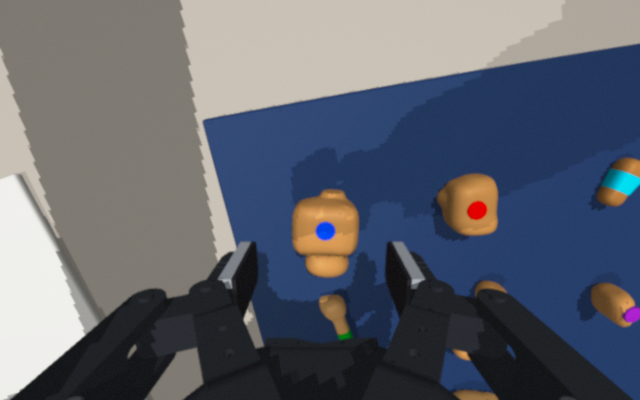

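```bash
python3 - <<'E'
from h import *
f=np.load("f7.npy",allow_pickle=True).item()
blobs(f,20,(6,90,40),(24,255,255),roi=(270,160,520,280))
E
```

```text
px [325. 233.] rect c [438.3 120.7] sz [40.8 59.2] a 74.3 cen [437.9 121.1] pca -13.9
px [471. 204.] rect c [441.4 210.8] sz [37.2 40.4] a 83.1 cen [441.2 212.8] pca 22.0
```

```bash
python3 -m handwheel '0.1 0.2 -2.5 0 0 -0.015 -0.5; 0.1 0.2 -4.5 0 0 -0.015 -0.5; 0.1 0.2 -4.5 0 0 -0.015 0.2; 0.1 0.2 -4.5 0 0 -0.015 0.5; 0.1 0.2 -4.5 0 0 -0.015 1' 30; python3 -m handwheel '0 0 0 0 0 0 1; 0 0 0 0 0 0 1; 0 0 0 0 0 0 1; 0 0 0 0 0 0 1; 0 0 1 0 0 0 1' 30; python3 -m handwheel '0 0 2 0 0 0 1; 0 0 5 0 0 0 1; 0 0 6 0 0 0 1; 0 0 6 0 0 0 1' 30
python3 - <<'E'
from h import *
f=grab("wrist"); save(f,"w8.png")
E
```

```text
clock: 6.9
position: [439.4, 123.8, 23.4]
tool_rot: [0.562, -0.432, 0.559, 0.43]
force: [-0.6, 0.0, -0.8]
opening: 0.439
clock: 7.32
position: [437.3, 123.4, 31.4]
tool_rot: [0.561, -0.431, 0.56, 0.43]
force: [0.5, -0.3, -1.5]
opening: 0.437
clock: 7.65
position: [440.4, 124.2, 94.6]
tool_rot: [0.564, -0.432, 0.558, 0.429]
force: [0.6, 0.1, -0.8]
opening: 0.437
```

View pics/w8.png

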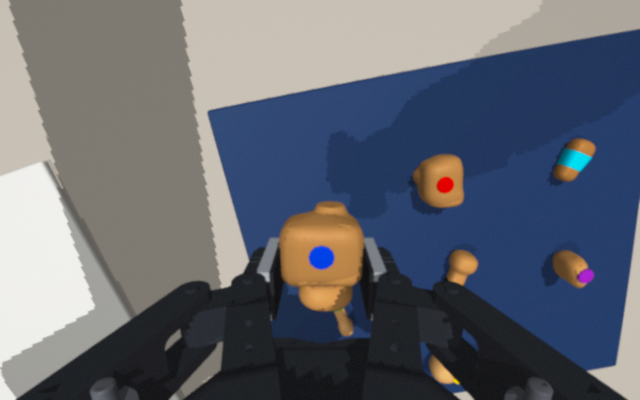

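```bash
python3 -m handwheel '0 0 0 0 0 0 1; 0 0 0 0 0 0 1' 30
python3 - <<'E'
from h import *
o=readout.get_obs(); print(o["joints"].round(3),o["position"],o["qd"].round(2),o["tau"].round(1)); print(q2R(o["tool_rot"]).round(3))
f=grab("wrist")
b=blobs(f,20,(6,90,40),(24,255,255),roi=(250,130,520,330))
print(ray(f,[(446,185)],32))
for z in (89,95): blobs(f,z-4,(6,90,40),(24,255,255),roi=(270,190,375,320))
E
```

```text
clock: 7.87
position: [436.9, 123.2, 90.7]
tool_rot: [0.561, -0.431, 0.56, 0.43]
force: [-0.5, 0.1, -0.1]
opening: 0.436
[ 0.275  0.262 -0.562  0.745 -0.001  0.536] [436.93156688 123.23015477  90.69497771] [ 0.    0.01 -0.    0.   -0.   -0.  ] [  0.  -36.6  21.2  -0.1  -0.   -0. ]
[[ 0.002 -0.966  0.258]
 [-0.     0.258  0.966]
 [-1.    -0.002  0.   ]]
px [466. 272.] rect c [512.  218.3] sz [25.  22.9] a 45.1 cen [512.2 219. ] pca 2.7
px [322. 256.] rect c [471.9 113.6] sz [63.5 90.6] a 73.5 cen [471.9 114.5] pca -13.3
px [446. 187.] rect c [441.4 210.9] sz [34.7 39.5] a 84.8 cen [441.1 212.6] pca 15.6
[[434.9275579  209.13574091  32.        ]]
px [322. 256.] rect c [438.8 122.4] sz [43.4 61.9] a 73.5 cen [438.8 123. ] pca -13.3
px [322. 256.] rect c [435.8 123.2] sz [41.5 59.3] a 73.5 cen [435.7 123.8] pca -13.3
```

```bash
python3 -m handwheel '0 -3 0 0 0 0.08 1; 0.2 -7 0 0 0 0.16 1; 0.4 -11 0 0 0 0.24 1; 0.6 -15 0 0 0 0.32 1; 0.8 -19 0 0 0 0.38 1' 30; python3 -m handwheel '0 -4 0 0 0 0 1; 0.2 -8 0 0 0 0 1; 0.2 -10.5 0 0 0 0 1; 0.2 -10.7 0 0 0 0 1; 0.2 -10.7 0 0 0 0 1' 30
python3 - <<'E'
from h import *
o=readout.get_obs(); print(o["joints"].round(3),o["position"],o["qd"].round(2)); print(q2R(o["tool_rot"]).round(3))
f=grab("wrist"); save(f,"w9.png"); np.save("f9.npy",f,allow_pickle=True)
E
```

```text
clock: 8.33
position: [445.0, -67.9, 90.8]
tool_rot: [0.469, -0.53, 0.467, 0.53]
force: [0.5, -0.6, -0.3]
opening: 0.439
clock: 8.75
position: [447.4, -174.5, 90.7]
tool_rot: [0.471, -0.528, 0.469, 0.528]
force: [0.1, -0.1, -0.4]
opening: 0.441
[-0.374  0.302 -0.502  0.766  0.003 -0.49 ] [ 447.35524801 -174.51363929   90.73204918] [ 0.05 -0.01 -0.02  0.01  0.01  0.01]
[[ 0.002 -0.993 -0.116]
 [ 0.003 -0.116  0.993]
 [-1.    -0.002  0.002]]
```

View pics/w9.png

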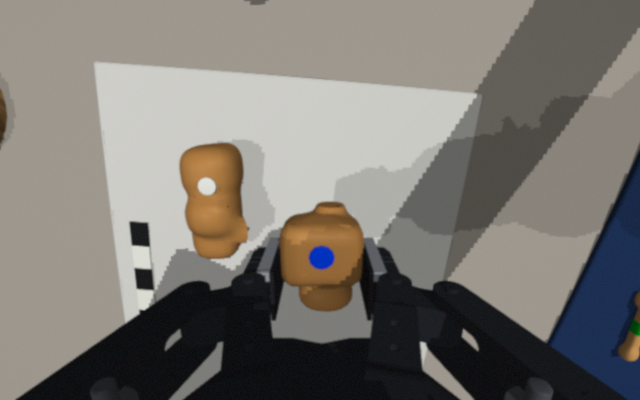

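```bash
python3 - <<'E'
from h import *
f=np.load("f9.npy",allow_pickle=True).item()
b=blobs(f,24,(5,90,20),(25,255,255),roi=(150,120,250,265))
print(ray(f,[(97,63),(477,94),(141,225),(148,308)],6).round(1), ray(f,[(206.5,186.5)],48))
im=cv2.cvtColor(f["color"],cv2.COLOR_RGB2BGR)
cv2.imwrite("pics/w9z.png",cv2.resize(im[120:300,110:390],None,fx=2.8,fy=2.8,interpolation=cv2.INTER_CUBIC))
t=ray(f,[(97,63),(477,94)],6); d=t[1]-t[0]; print(np.linalg.norm(d),np.degrees(np.arctan2(-d[0],d[1])))
t=ray(f,[(141,225),(148,308)],6); d=t[1]-t[0]; print(np.degrees(np.arctan2(d[1],d[0])))
E
```

```text
px [214. 199.] rect c [ 447.3 -249.6] sz [82.7 43. ] a 7.5 cen [ 446.3 -249.8] pca 4.5
[[ 362.2 -337.5    6. ]
 [ 352.7  -76.1    6. ]
 [ 477.9 -312.8    6. ]
 [ 554.6 -311.3    6. ]] [[ 428.30061258 -246.59262932   48.        ]]
261.5846640689488 2.083974008383258
1.0742995689872574
```

View pics/w9z.png

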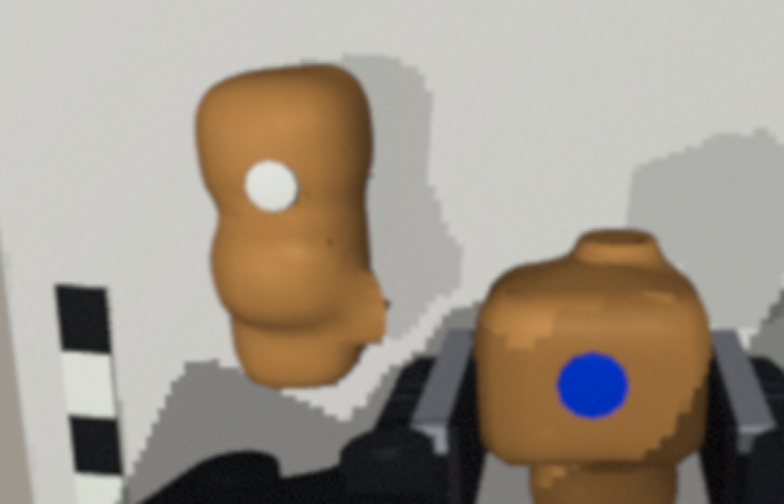

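```bash
python3 -m handwheel '0 0 -2.5 0 0 0 1; 0 0 -4.5 0 0 0 1; 0 0 -6 0 0 0 1; 0 0 -6.5 0 0 0 1; 0 0 -6.7 0 0 0 1' 30; python3 -m handwheel '0 0 0 0 0 0 1; 0 0 -0.1 0 0 0 1; 0 0 -0.2 0 0 0 1;0 0 -0.2 0 0 0 1' 30
```

```text
clock: 9.22
position: [446.6, -171.5, 23.5]
tool_rot: [0.47, -0.529, 0.468, 0.53]
force: [-0.0, 0.8, -1.3]
opening: 0.437
clock: 9.55
position: [448.8, -173.6, 23.5]
tool_rot: [-0.471, 0.53, -0.468, -0.528]
force: [-0.2, -0.4, -1.0]
opening: 0.439
```

```bash
python3 -m handwheel '0 0 -0.1 0 0 0 1; 0 0 -0.2 0 0 0 1;0 0 -0.2 0 0 0 1' 30; python3 - <<'E'
from h import *
f=grab("scene"); im=cv2.cvtColor(f["color"],cv2.COLOR_RGB2BGR)
cv2.imwrite("pics/s1.png",cv2.resize(im[140:300,130:330],None,fx=3.5,fy=3.5,interpolation=cv2.INTER_CUBIC))
print(readout.get_obs()["position"],readout.get_obs()["force"])
E
```

```text
clock: 9.8
position: [448.7, -173.6, 22.9]
tool_rot: [-0.471, 0.53, -0.468, -0.528]
force: [-3.4, 2.1, 15.6]
opening: 0.439
[ 448.73734417 -173.64043577   22.89665943] [-2.95007525  1.75881637 15.87799208]
```

View pics/s1.png

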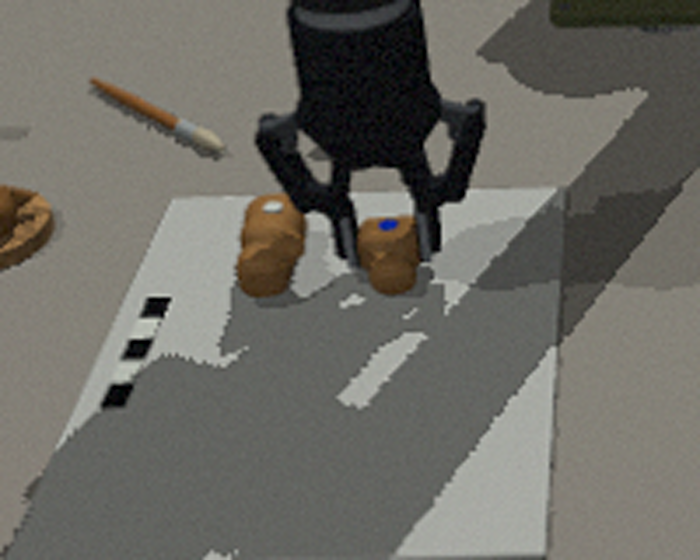

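```bash
python3 -m handwheel '0 0 0.1 0 0 0 0.1; 0 0 0.1 0 0 0 -0.05; 0 0 0.1 0 0 0 -0.16; 0 0 0.1 0 0 0 -0.16; 0 0 1 0 0 0 -0.16'; python3 -m handwheel '0 0 2 0 0 0 -0.16; 0 0 5 0 0 0 -0.16; 0 0 8 0 0 0 -0.3; 0 0 9 0 0 0 -0.3;0 0 9 0 0 0 -0.3'
python3 - <<'E'
from h import *
o=readout.get_obs(); print(o["position"])
f=grab("wrist"); save(f,"w10.png"); np.save("f10.npy",f,allow_pickle=True)
b=blobs(f,20,(5,90,20),(25,255,255),roi=(150,100,440,300),amin=400)
E
```

```text
clock: 10.27
position: [446.7, -172.9, 29.7]
tool_rot: [0.47, -0.528, 0.468, 0.53]
force: [0.2, -0.3, -0.2]
opening: 0.579
clock: 10.68
position: [450.5, -174.4, 124.3]
tool_rot: [-0.471, 0.532, -0.467, -0.526]
force: [-0.8, -0.1, -0.8]
opening: 0.648
[ 450.54236458 -174.42597175  124.2577136 ]
px [323. 197.] rect c [ 449.5 -173.4] sz [56.8 40.1] a 8.2 cen [ 448.3 -173. ] pca 8.7
px [229. 182.] rect c [ 448.2 -250.3] sz [83.3 42.5] a 8.0 cen [ 447.1 -250.6] pca 5.1
```

View pics/w10.png

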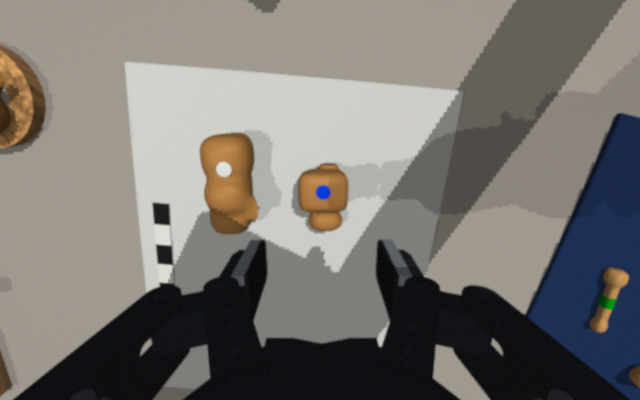

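```bash
python3 -m handwheel '0 4 0 0 0 -0.06 -0.5; 0 8 0 0 0 -0.12 -0.5; 0 12 0 0 0 -0.18 -0.5; 0 16 0 0 0 -0.23 -0.5; 0 20 0 0 0 -0.23 -0.5'; python3 -m handwheel '0 4 -1 0 0 0 -0.5; -0.5 8 -2 0 0 0 -0.5; -0.9 12 -3 0 0 0 -0.5; -0.9 16 -4 0 0 0 -0.5; -0.9 18.5 -5 0 0 0 -0.5'; python3 -m handwheel '0 0 0 0 0 0 -0.5; 0 0 0 0 0 0 -0.5' 
python3 - <<'E'
from h import *
o=readout.get_obs(); print(o["position"],q2R(o["tool_rot"]).round(3))
f=grab("wrist"); save(f,"w11.png"); np.save("f11.npy",f,allow_pickle=True)
b=blobs(f,19,(5,90,20),(24,255,255),roi=(270,100,400,300),amin=400)
im=cv2.cvtColor(f["color"],cv2.COLOR_RGB2BGR)
cv2.imwrite("pics/w11z.png",cv2.resize(im[150:270,240:400],None,fx=4,fy=4,interpolation=cv2.INTER_CUBIC))
E
```

```text
clock: 11.15
position: [446.3, 28.0, 119.4]
tool_rot: [0.528, -0.471, 0.527, 0.471]
force: [0.7, 0.3, 0.6]
opening: 0.749
clock: 11.57
position: [437.6, 214.6, 69.0]
tool_rot: [0.527, -0.473, 0.525, 0.472]
force: [-0.1, -0.5, 0.5]
opening: 0.748
clock: 11.73
position: [437.2, 211.9, 68.9]
tool_rot: [0.526, -0.473, 0.526, 0.472]
force: [-0.4, -1.1, -0.3]
opening: 0.75
[437.21835473 211.87346904  68.86755993] [[ 0.    -0.994  0.107]
 [-0.001  0.107  0.994]
 [-1.    -0.    -0.001]]
px [323. 230.] rect c [442.2 210.9] sz [29.4 40.6] a 85.0 cen [442.1 211.7] pca -5.8
```

View pics/w11z.png

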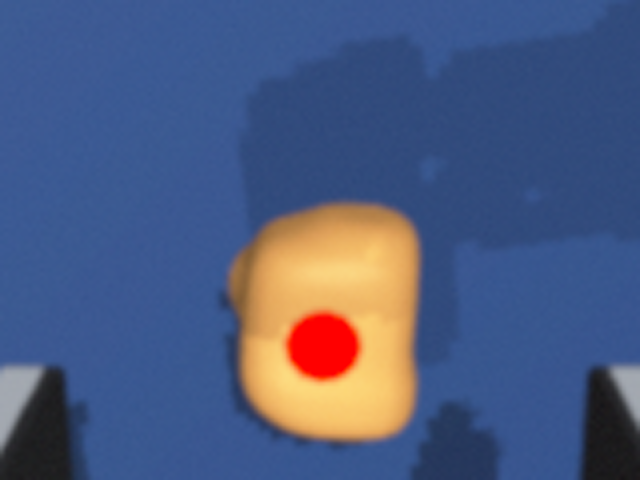

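```bash
python3 -m handwheel '0.5 -0.1 -2 0 0 0 -0.5; 0.5 -0.1 -4 0 0 0 -0.5; 0.5 -0.1 -5 0 0 0 -0.4; 0.5 -0.1 -5 0 0 0 0; 0.5 -0.1 -5 0 0 0 0.3' 30; python3 -m handwheel '0 0 0 0 0 0 1; 0 0 0 0 0 0 1; 0 0 0 0 0 0 1; 0 0 0 0 0 0 1; 0 0 0 0 0 0 1' 30;  python3 -m handwheel '0 0 1 0 0 0 1; 0 0 3 0 0 0 1; 0 0 6 0 0 0 1; 0 0 6.5 0 0 0 1; 0 0 6.5 0 0 0 1' 30
python3 - <<'E'
from h import *
o=readout.get_obs(); print(o["position"],q2R(o["tool_rot"]).round(3))
f=grab("wrist"); save(f,"w12.png"); np.save("f12.npy",f,allow_pickle=True)
b=blobs(f,79,(5,90,20),(24,255,255),roi=(270,100,400,320),amin=400)
im=cv2.cvtColor(f["color"],cv2.COLOR_RGB2BGR)
cv2.imwrite("pics/w12z.png",cv2.resize(im[150:400,200:450],None,fx=2.4,fy=2.4,interpolation=cv2.INTER_CUBIC))
E
```

```text
clock: 12.2
position: [443.4, 208.8, 20.5]
tool_rot: [0.528, -0.472, 0.527, 0.471]
force: [0.9, 1.4, 0.9]
opening: 0.429
clock: 12.62
position: [444.4, 210.7, 21.2]
tool_rot: [0.528, -0.472, 0.525, 0.471]
force: [0.4, 0.1, -0.6]
opening: 0.348
clock: 13.03
position: [446.0, 211.6, 88.0]
tool_rot: [0.53, -0.473, 0.524, 0.47]
force: [-0.6, 0.3, -0.1]
opening: 0.344
[446.04911782 211.6350104   88.03414405] [[ 0.009 -0.994  0.11 ]
 [ 0.003  0.11   0.994]
 [-1.    -0.008  0.004]]
px [327. 263.] rect c [455.3 211.6] sz [32.4 59. ] a 86.4 cen [451.7 213.4] pca 4.1
```

View pics/w12z.png

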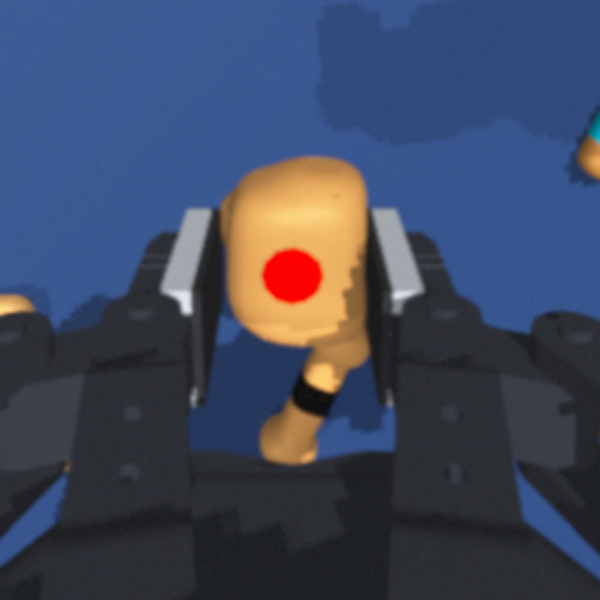

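```bash
python3 -m handwheel '2 -3.5 0 0 0 0.06 1; 4 -7 0 0 0 0.12 1; 6 -10.5 0 0 0 0.18 1; 8 -14 0 0 0 0.22 1; 8.8 -18 0 0 0 0.22 1' 30; python3 -m handwheel '0 -4 0 0 0 0 1; 0 -8 0 0 0 0 1; 0 -12 0 0 0 0 1; 0 -16 0 0 0 0 1; 0 -20 0 0 0 0 1' 30; python3 -m handwheel '0 -4 0 0 0 0 1; 0 -6.7 0 0 0 0 1; 0 -6.7 0 0 0 0 1;0 -6.7 0 0 0 0 1' 30
python3 - <<'E'
from h import *
o=readout.get_obs(); print(o["joints"].round(2),o["position"],q2R(o["tool_rot"]).round(3))
f=grab("wrist"); save(f,"w13.png"); np.save("f13.npy",f,allow_pickle=True)
E
```

```text
clock: 13.5
position: [534.2, 29.4, 84.5]
tool_rot: [-0.473, 0.528, -0.47, -0.526]
force: [1.1, 0.3, -1.1]
opening: 0.35
clock: 13.92
position: [530.5, -171.0, 83.9]
tool_rot: [0.473, -0.526, 0.471, 0.527]
force: [0.1, -0.8, -1.3]
opening: 0.344
clock: 14.25
position: [530.9, -237.4, 84.0]
tool_rot: [0.474, -0.525, 0.472, 0.526]
force: [-0.0, -0.1, -1.8]
opening: 0.345
[-0.42  0.46 -0.26  0.85  0.   -0.53] [ 530.86736735 -237.44498274   83.96753724] [[ 0.001 -0.994 -0.106]
 [ 0.003 -0.106  0.994]
 [-1.    -0.002  0.003]]
```

View pics/w13.png

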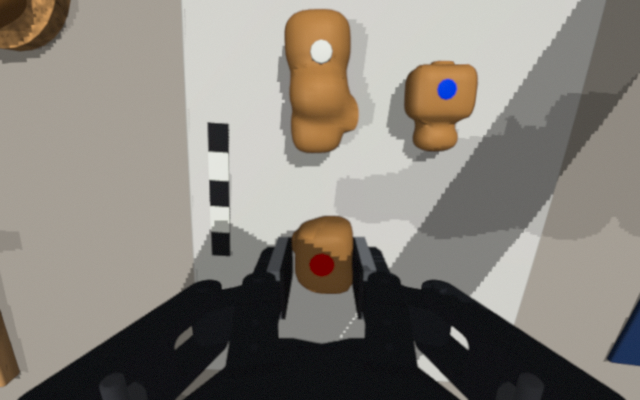

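```bash
python3 -m handwheel '0.3 0.1 -2 0 0 0 1; 0.3 0.1 -4 0 0 0 1; 0.3 0.1 -5.5 0 0 0 1; 0.3 0.1 -6 0 0 0 1; 0.3 0.1 -6.1 0 0 0 1' 30;  python3 -m handwheel '0 0 0 0 0 0 1; 0 0 -0.1 0 0 0 1; 0 0 -0.1 0 0 0 1' 30
```

```text
clock: 14.72
position: [533.4, -233.1, 22.9]
tool_rot: [0.472, -0.526, 0.471, 0.528]
force: [-0.1, -0.6, -0.2]
opening: 0.347
clock: 14.97
position: [535.9, -235.4, 24.7]
tool_rot: [-0.473, 0.528, -0.47, -0.526]
force: [-0.5, 0.4, -1.0]
opening: 0.347
```

```bash
python3 -m handwheel '0 0 -0.1 0 0 0 1; 0 0 -0.2 0 0 0 1; 0 0 -0.3 0 0 0 1; 0 0 -0.3 0 0 0 1' 30;  python3 -m handwheel '0 0 -0.1 0 0 0 1; 0 0 -0.1 0 0 0 1' 30
```

```text
clock: 15.3
position: [535.3, -235.6, 21.2]
tool_rot: [-0.473, 0.527, -0.471, -0.526]
force: [-0.1, 0.2, 2.6]
opening: 0.349
clock: 15.47
position: [535.4, -235.7, 21.2]
tool_rot: [-0.473, 0.528, -0.471, -0.526]
force: [-2.1, 1.6, 8.6]
opening: 0.347
```

Contact. Release and rise.

```bash
python3 -m handwheel '0 0 0.1 0 0 0 0.2; 0 0 0.1 0 0 0 0.1; 0 0 0.1 0 0 0 0; 0 0 0.1 0 0 0 0; 0 0 1 0 0 0 0'; python3 -m handwheel '0 0 2 0 0 0 0; 0 0 5 0 0 0 0; 0 0 8 0 0 0 0; 0 0 9 0 0 0 0;0 0 9 0 0 0 0'
python3 - <<'E'
from h import *
o=readout.get_obs(); print(o["position"])
f=grab("wrist"); save(f,"w14.png"); np.save("f14.npy",f,allow_pickle=True)
b=blobs(f,19,(5,90,20),(25,255,255),roi=(260,50,440,250),amin=400)
E
```

```text
clock: 15.88
position: [533.5, -234.8, 28.2]
tool_rot: [0.473, -0.526, 0.471, 0.527]
force: [-0.7, 0.9, -0.2]
opening: 0.503
clock: 16.3
position: [537.6, -236.5, 123.6]
tool_rot: [-0.474, 0.53, -0.47, -0.524]
force: [0.2, -0.1, -0.3]
opening: 0.503
[ 537.56171078 -236.54952251  123.55005989]
px [325. 193.] rect c [ 532.8 -235.6] sz [37.7 29.4] a 7.3 cen [ 532.7 -234.5] pca 7.5
px [418.  95.] rect c [ 450.4 -174.3] sz [54.8 34.7] a 12.2 cen [ 448.9 -173.6] pca 13.3
px [320.  87.] rect c [ 454.7 -243.9] sz [60.8 42.3] a 8.6 cen [ 455.5 -246. ] pca 8.2
```

View pics/w14.png

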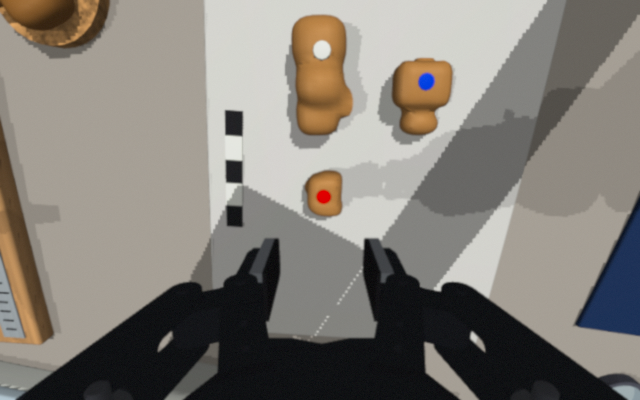

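```bash
python3 -m handwheel '0 4 0 0 0 0 0; 0 8 0 0 0 0 0; 0 12 0 0 0 0 0; 0 16 0 0 0 0 0; -0.5 20 0 0 0 0 0'; python3 -m handwheel '-0.5 4 -1 0 0 0 0; -1 8 -2 0 0 0 0; -1.5 12 -3 0 0 0 0; -1.5 14.5 -4 0 0 0 0; -1.5 14.5 -5 0 0 0 0'; python3 -m handwheel '0 0 0 0 0 0 0; 0 0 0 0 0 0 0' 
python3 - <<'E'
from h import *
o=readout.get_obs(); print(o["position"],q2R(o["tool_rot"]).round(3))
f=grab("wrist"); save(f,"w15.png"); np.save("f15.npy",f,allow_pickle=True)
b=blobs(f,13,(5,70,20),(24,255,255),roi=(270,120,370,350),amin=50)
b=blobs(f,18,(50,120,40),(75,255,255),roi=(270,120,370,350),amin=20)
im=cv2.cvtColor(f["color"],cv2.COLOR_RGB2BGR)
cv2.imwrite("pics/w15z.png",cv2.resize(im[130:350,220:420],None,fx=2.7,fy=2.7,interpolation=cv2.INTER_CUBIC))
E
```

```text
clock: 16.77
position: [529.1, -33.7, 117.8]
tool_rot: [0.473, -0.526, 0.471, 0.527]
force: [1.8, 1.4, 0.4]
opening: 0.5
clock: 17.18
position: [513.3, 113.8, 67.6]
tool_rot: [0.471, -0.528, 0.469, 0.529]
force: [0.6, 0.2, -1.0]
opening: 0.499
clock: 17.35
position: [513.2, 108.8, 68.0]
tool_rot: [0.472, -0.526, 0.472, 0.527]
force: [0.2, -0.2, -1.0]
opening: 0.502
[513.21521152 108.78369552  68.006665  ] [[-0.001 -0.994 -0.109]
 [ 0.    -0.109  0.994]
 [-1.     0.001  0.   ]]
px [327. 264.] rect c [544.9 116.5] sz [27.4 11.3] a 6.2 cen [545.5 116.6] pca 4.5
px [328. 205.] rect c [502.1 112.8] sz [30.5 17.1] a 6.0 cen [500.5 112.5] pca 10.0
px [328. 238.] rect c [522.5 114.5] sz [11.5  9.4] a 6.2 cen [522.4 114.7] pca 9.6
```

View pics/w15z.png

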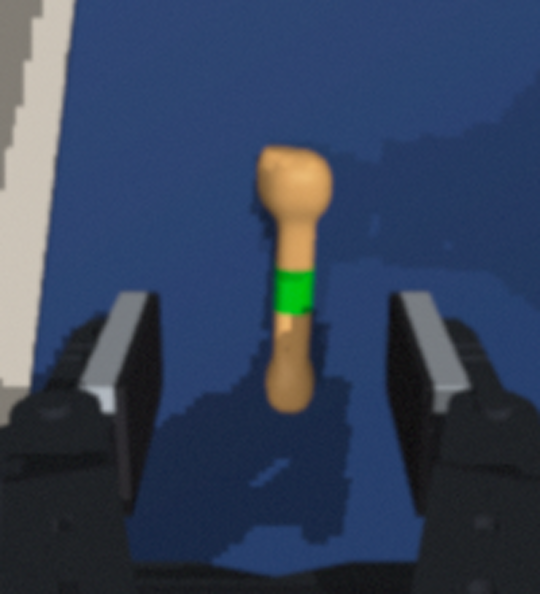

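```bash
python3 -m handwheel '0.9 0.6 -2 0 0 0 0; 0.9 0.6 -4 0 0 0 0; 0.9 0.6 -4.8 0 0 0 0.3; 0.9 0.6 -4.8 0 0 0 0.3; 0.9 0.6 -4.8 0 0 0 0.3' 30;  python3 -m handwheel '0 0 0 0 0 0 0.3; 0 0 0 0 0 0 0.3' 30
```

```text
clock: 17.82
position: [523.6, 114.4, 21.8]
tool_rot: [-0.473, 0.527, -0.471, -0.526]
force: [0.5, -0.4, 0.1]
opening: 0.347
clock: 17.98
position: [524.9, 115.3, 22.9]
tool_rot: [-0.474, 0.527, -0.47, -0.526]
force: [-0.0, -0.1, 0.1]
opening: 0.352
```

```bash
python3 -m handwheel '-0.1 0 -0.3 0 0 0 0.3; -0.2 0 -0.6 0 0 0 0.3; -0.2 0 -0.6 0 0 0 0.3' 30;  python3 -m handwheel '0 0 0 0 0 0 1; 0 0 0 0 0 0 1; 0 0 0 0 0 0 1; 0 0 0 0 0 0 1; 0 0 0 0 0 0 1' 30; python3 - <<'E'
from h import *
f=grab("wrist"); save(f,"w16.png")
E
```

```text
clock: 18.23
position: [521.4, 115.5, 15.6]
tool_rot: [-0.473, 0.527, -0.471, -0.526]
force: [-0.6, 0.2, -0.6]
opening: 0.349
clock: 18.65
position: [522.1, 115.6, 15.9]
tool_rot: [-0.473, 0.527, -0.471, -0.526]
force: [-0.0, -0.4, 1.4]
opening: 0.093
```

View pics/w16.png

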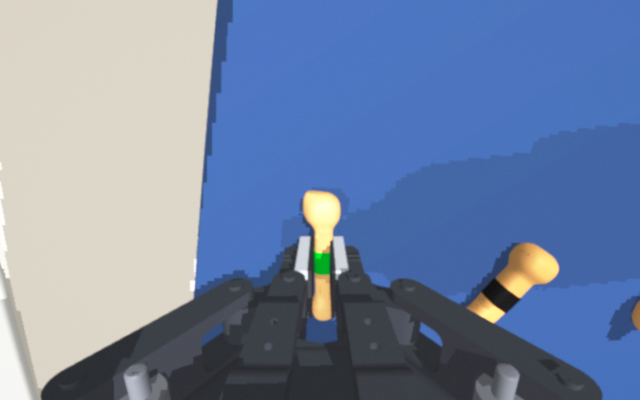

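```bash
python3 -m handwheel '0 0 1 0 0 0 1; 0 0 3 0 0 0 1; 0 0 6 0 0 0 1; 1.5 -3 7 0 0 0 1; 3 -6 7 0 0 0 1' 30;python3 -m handwheel '2 -3.5 0 0 0 0 1; 4 -7 0 0 0 0 1; 6 -10.5 0 0 0 0 1; 6.2 -14.5 0 0 0 0 1; 6.2 -18.5 0 0 0 0 1' 30; python3 -m handwheel '0 -4 0 0 0 0 1; 0 -8 0 0 0 0 1; 0 -9.7 0 0 0 0 1; 0 -9.7 0 0 0 0 1; 0 -9.7 0 0 0 0 1' 30
python3 - <<'E'
from h import *
o=readout.get_obs(); print(o["joints"].round(2),o["position"],q2R(o["tool_rot"]).round(3))
f=grab("wrist"); save(f,"w17.png"); np.save("f17.npy",f,allow_pickle=True)
E
```

```text
clock: 19.12
position: [554.5, 56.4, 89.9]
tool_rot: [-0.474, 0.53, -0.468, -0.525]
force: [0.2, 0.7, -0.6]
opening: 0.09
clock: 19.53
position: [615.7, -131.3, 86.5]
tool_rot: [-0.473, 0.528, -0.47, -0.526]
force: [0.6, 0.7, -0.3]
opening: 0.092
clock: 19.95
position: [613.8, -227.2, 86.0]
tool_rot: [-0.474, 0.526, -0.471, -0.526]
force: [0.1, 0.1, 0.7]
opening: 0.085
[-0.36  0.57 -0.06  0.94  0.   -0.46] [ 613.78175526 -227.18624567   86.0256777 ] [[ 0.004 -0.994 -0.107]
 [ 0.002 -0.107  0.994]
 [-1.    -0.004  0.002]]
```

View pics/w17.png

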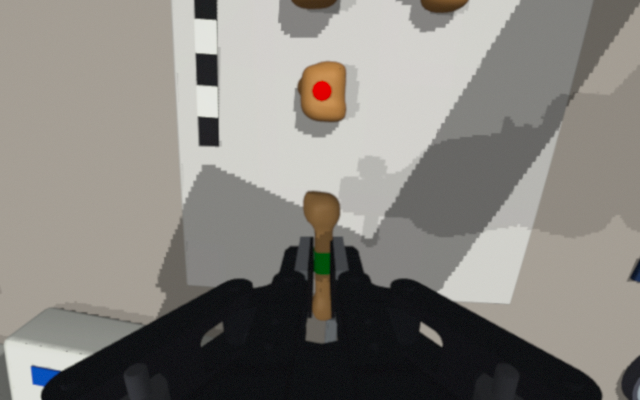

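```bash
python3 -m handwheel '0 0.1 -2 0 0 0 1; 0 0.1 -4 0 0 0 1; 0 0.1 -5.5 0 0 0 1; 0 0.1 -6.3 0 0 0 1; 0 0.1 -6.6 0 0 0 1' 30;  python3 -m handwheel '0 0 0 0 0 0 1; 0 0 -0.1 0 0 0 1; 0 0 -0.1 0 0 0 1' 30
```

```text
clock: 20.42
position: [612.9, -223.1, 18.3]
tool_rot: [0.472, -0.527, 0.47, 0.528]
force: [-0.3, -0.3, -0.2]
opening: 0.094
clock: 20.67
position: [615.0, -225.3, 19.9]
tool_rot: [-0.473, 0.528, -0.47, -0.526]
force: [0.3, 0.7, -0.2]
opening: 0.094
```

```bash
python3 -m handwheel '0 -0.1 -0.1 0 0 0 1; 0 -0.1 -0.2 0 0 0 1; 0 -0.1 -0.3 0 0 0 1; 0 -0.1 -0.3 0 0 0 1' 30;  python3 -m handwheel '0 0 -0.1 0 0 0 1; 0 0 -0.1 0 0 0 1' 30
```

```text
clock: 21.0
position: [614.2, -226.6, 15.9]
tool_rot: [-0.473, 0.527, -0.471, -0.526]
force: [-0.2, -0.1, -1.2]
opening: 0.093
clock: 21.17
position: [614.2, -226.7, 15.9]
tool_rot: [-0.473, 0.527, -0.471, -0.526]
force: [-1.2, -0.5, 5.2]
opening: 0.093
```

```bash
python3 -m handwheel '0 0 0 0 0 0 0.7; 0 0 0.1 0 0 0 0.5; 0 0 0.1 0 0 0 0.3; 0 0 0.1 0 0 0 0.3; 0 0 1 0 0 0 0.3'; python3 -m handwheel '0 0 2 0 0 0 0.3; 0 0 5 0 0 0 0; 0 0 8 0 0 0 0; 0 0 9 0 0 0 0;0 0 9 0 0 0 0'
python3 - <<'E'
from h import *
o=readout.get_obs(); print(o["position"])
f=grab("wrist"); save(f,"w18.png"); np.save("f18.npy",f,allow_pickle=True)
b=blobs(f,14,(5,60,20),(25,255,255),roi=(260,30,440,290),amin=40)
b=blobs(f,18,(50,120,20),(75,255,255),roi=(270,120,370,350),amin=20)
E
```

```text
clock: 21.58
position: [612.5, -225.9, 23.1]
tool_rot: [0.473, -0.526, 0.471, 0.527]
force: [-0.3, 0.5, 0.3]
opening: 0.351
clock: 22.0
position: [616.8, -227.5, 119.1]
tool_rot: [-0.474, 0.53, -0.47, -0.523]
force: [0.6, 0.2, 0.3]
opening: 0.504
[ 616.77660439 -227.46305256  119.1186502 ]
px [324. 219.] rect c [ 635.5 -223.6] sz [27.2 11.1] a 6.7 cen [ 636.1 -223.2] pca 5.6
px [323. 171.] rect c [ 594.1 -228.9] sz [28.7 16.8] a 6.2 cen [ 592.2 -228.7] pca 12.1
px [325.  89.] rect c [ 531.5 -235.8] sz [36.4 30.6] a 7.3 cen [ 531.3 -234.5] pca 7.1
px [324. 197.] rect c [ 613.9 -225.6] sz [10.2  8.2] a 6.2 cen [ 614.  -225.6] pca 9.1
```

View pics/w18.png

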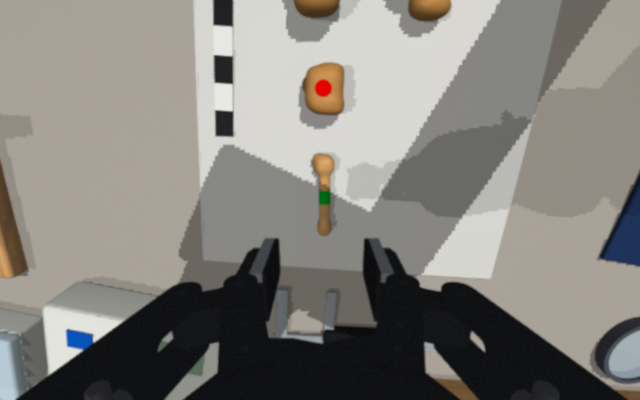

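```bash
python3 -m handwheel '0 4 0 0 0 -0.1 0; 0 8 0 0 0 -0.2 -0.3; 0 12 0 0 0 -0.3 -0.5; 0 16 0 0 0 -0.4 -0.5; -0.5 20 0 0 0 -0.4 -0.5'; python3 -m handwheel '-0.5 4 0 0 0 0 -0.5; -1 8 -1 0 0 0 -0.5; -1.5 12 -2 0 0 0 -0.5; -1.5 16 -3 0 0 0 -0.5; -1.5 20 -4 0 0 0 -0.5'; python3 -m handwheel '0 2.5 0 0 0 0 -0.5; 0 2.5 0 0 0 0 -0.5; 0 2.5 0 0 0 0 -0.5' 
python3 - <<'E'
from h import *
o=readout.get_obs(); print(o["position"],q2R(o["tool_rot"]).round(3))
f=grab("wrist"); save(f,"w19.png"); np.save("f19.npy",f,allow_pickle=True)
for z in(17,22): b=blobs(f,z,(5,70,20),(34,255,255),roi=(270,120,370,350),amin=150)
b=blobs(f,32,(26,160,60),(34,255,255),roi=(270,120,370,350),amin=20)
im=cv2.cvtColor(f["color"],cv2.COLOR_RGB2BGR)
cv2.imwrite("pics/w19z.png",cv2.resize(im[160:310,220:420],None,fx=3.5,fy=3.5,interpolation=cv2.INTER_CUBIC))
E
```

```text
clock: 22.47
position: [608.1, -24.7, 112.6]
tool_rot: [0.568, -0.421, 0.567, 0.421]
force: [0.4, 0.1, 0.3]
opening: 0.748
clock: 22.88
position: [591.7, 174.9, 72.3]
tool_rot: [0.567, -0.423, 0.567, 0.422]
force: [0.3, -0.3, -0.3]
opening: 0.747
clock: 23.13
position: [592.3, 199.6, 72.5]
tool_rot: [0.566, -0.424, 0.567, 0.423]
force: [-0.4, -1.4, 0.3]
opening: 0.752
[592.29557744 199.61647305  72.47263684] [[ 0.    -0.959  0.284]
 [-0.001  0.284  0.959]
 [-1.    -0.001 -0.001]]
px [330. 248.] rect c [613.6 199.6] sz [42.1 26.5] a 73.5 cen [613. 199.] pca 79.6
px [305. 156.] rect c [546.9 200.7] sz [19.1 27.2] a 73.3 cen [548.3 201.3] pca -28.6
px [330. 248.] rect c [611.2 200.2] sz [41.  25.8] a 73.5 cen [610.6 199.5] pca 79.6
px [305. 156.] rect c [546.3 201.2] sz [18.6 26.5] a 73.3 cen [547.6 201.8] pca -28.6
px [331. 256.] rect c [611.1 200.3] sz [11.6 12. ] a 73.5 cen [611.4 200.2] pca -25.9
```

View pics/w19z.png

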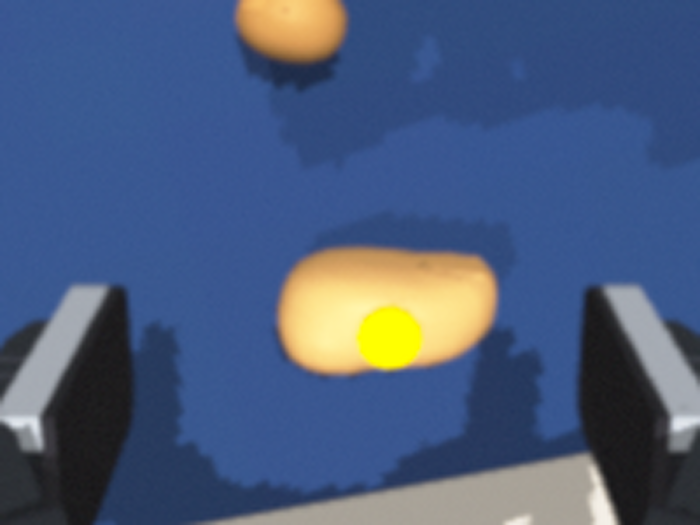

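View pics/w19.png

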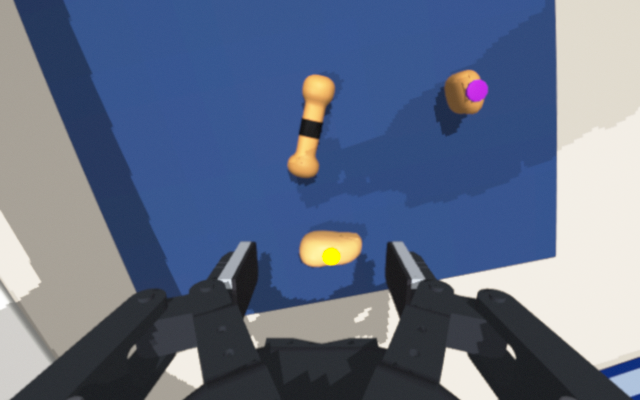

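```bash
python3 - <<'E'
from h import *
for fn,roi in(("f19.npy",(270,200,380,300)),("f5.npy",(90,20,180,75)),("f6.npy",None)):
    if roi is None: continue
    f=np.load(fn,allow_pickle=True).item()
    b=blobs(f,19,(5,60,20),(34,255,255),roi=roi,amin=150)
    c,W=b[0][0],b[0][1]; t=np.radians(-16.5); u=np.array([np.cos(t),np.sin(t)]); v=np.array([-u[1],u[0]])
    cen=np.array(b[0][2][0]); X=(W-cen)@u; Y=(W-cen)@v
    for y in range(-20,21,4):
        m=abs(Y-y)<1.5
        if m.any(): print(y, "rear",X[m].min().round(1),"front",X[m].max().round(1))
E
```

```text
px [329. 248.] rect c [612.6 199.9] sz [41.7 26.2] a 73.5 cen [612.  199.2] pca 80.0
-20 rear -8.0 front 10.0
-16 rear -10.9 front 12.3
-12 rear -13.1 front 13.1
-8 rear -13.1 front 13.1
-4 rear -13.1 front 12.3
0 rear -13.1 front 12.3
4 rear -12.4 front 12.3
8 rear -12.4 front 10.8
12 rear -12.4 front 10.0
16 rear -11.7 front 7.7
20 rear -9.5 front 4.7
px [134.  48.] rect c [611.  200.9] sz [46.4 20.4] a 69.6 cen [610.8 200.6] pca 75.3
-20 rear -7.4 front 8.6
-16 rear -8.7 front 9.0
-12 rear -9.7 front 9.4
-8 rear -10.3 front 9.7
-4 rear -10.5 front 9.9
0 rear -10.2 front 10.0
4 rear -9.9 front 9.9
8 rear -9.5 front 9.6
12 rear -9.1 front 9.0
16 rear -8.7 front 7.8
20 rear -8.5 front 5.8
```

```bash
python3 -m handwheel '1 0 -1.5 0 0 0 -0.5; 1.8 0 -3.5 0 0 0 -0.5; 1.8 0 -5 0 0 0 -0.5; 1.8 0 -5 0 0 0 -0.3; 1.8 0 -5 0 0 0 -0.3' 25;  python3 -m handwheel '0 0 0 0 0 0 -0.2; 0 0 0 0 0 0 -0.2' 25
python3 - <<'E'
from h import *
o=readout.get_obs(); print(o["position"],q2R(o["tool_rot"]).round(3))
f=grab("wrist"); save(f,"w20.png")
E
```

```text
clock: 23.6
position: [610.6, 196.5, 23.5]
tool_rot: [0.567, -0.422, 0.568, 0.421]
force: [0.7, -0.5, 1.0]
opening: 0.65
clock: 23.77
position: [612.7, 198.1, 26.0]
tool_rot: [0.569, -0.423, 0.566, 0.421]
force: [-0.8, -0.1, 0.2]
opening: 0.601
[612.71990199 198.08342632  25.95228048] [[ 0.005 -0.958  0.287]
 [ 0.001  0.287  0.958]
 [-1.    -0.005  0.002]]
```

View pics/w20.png

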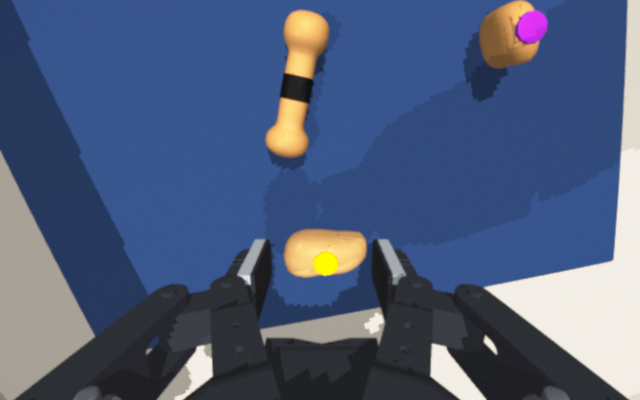

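```bash
python3 -m handwheel '-0.1 0.1 -0.3 0 0 0 -0.2; -0.1 0.1 -0.6 0 0 0 -0.2; -0.1 0.1 -0.6 0 0 0 -0.1; -0.1 0.1 -0.6 0 0 0 0; -0.1 0.1 -0.6 0 0 0 1' 30;  python3 -m handwheel '0 0 0 0 0 0 1; 0 0 0 0 0 0 1; 0 0 0 0 0 0 1; 0 0 0 0 0 0 1; 0 0 0 0 0 0 1' 30
python3 - <<'E'
from h import *
f=grab("wrist"); save(f,"w21.png")
E
python3 -m handwheel '0 0 0.5 0 0 0 1; 0 0 1 0 0 0 1; 0 0 3 0 0 0 1; 0 0 6 0 0 0 1; 0 0 6 0 0 0 1' 30
python3 - <<'E'
from h import *
o=readout.get_obs(); print(o["position"],q2R(o["tool_rot"]).round(3))
f=grab("wrist"); save(f,"w22.png")
b=blobs(f,79,(5,60,20),(34,255,255),roi=(270,190,380,310),amin=150)
E
```

```text
clock: 24.23
position: [611.1, 199.7, 19.1]
tool_rot: [0.568, -0.423, 0.566, 0.422]
force: [0.6, 0.5, -0.0]
opening: 0.464
clock: 24.65
position: [611.2, 199.7, 18.9]
tool_rot: [0.568, -0.423, 0.566, 0.422]
force: [-0.9, 0.4, 2.1]
opening: 0.462
clock: 25.12
position: [614.6, 200.6, 84.5]
tool_rot: [0.571, -0.424, 0.563, 0.421]
force: [0.8, 0.3, 0.8]
opening: 0.462
[614.55341281 200.59367698  84.5370302 ] [[ 0.012 -0.958  0.286]
 [ 0.003  0.287  0.958]
 [-1.    -0.011  0.006]]
px [320. 263.] rect c [619.8 198.6] sz [44.9 28.5] a 73.1 cen [619.1 198.1] pca 80.9
```

View pics/w22.png

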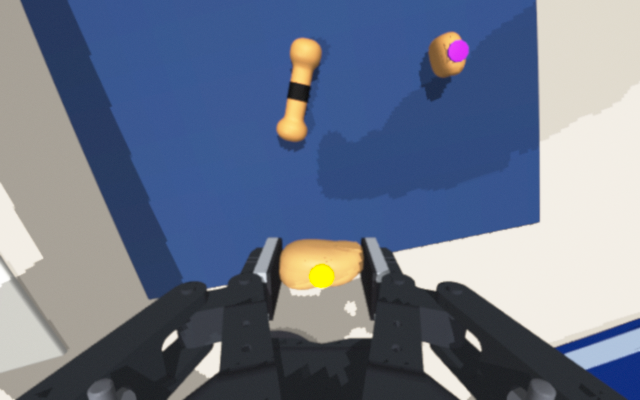

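```bash
python3 -m handwheel '-1.5 -3 0 0 0 0.08 1; -3 -6 0 0 0 0.16 1; -4.5 -9.5 0 0 0 0.24 1; -6 -13 0 0 0 0.32 1; -7.5 -16.5 0 0 0 0.4 1' 30; python3 -m handwheel '-1 -3.8 0 0 0 0 1; -2 -7.6 0 0 0 0 1; -2 -11.6 0 0 0 0 1; -2 -15.6 0 0 0 0 1; -2 -19.6 0 0 0 0 1' 30; python3 -m handwheel '0 -0.5 0 0 0 0 1; 0 -0.5 0 0 0 0 1; 0 -0.5 0 0 0 0 1' 30
python3 - <<'E'
from h import *
o=readout.get_obs(); print(o["joints"].round(2),o["position"],q2R(o["tool_rot"]).round(3))
f=grab("wrist"); save(f,"w23.png"); np.save("f23.npy",f,allow_pickle=True)
E
```

```text
clock: 25.58
position: [534.5, 33.3, 78.2]
tool_rot: [-0.472, 0.528, -0.47, -0.527]
force: [0.4, -1.0, -0.8]
opening: 0.469
clock: 26.0
position: [515.0, -163.1, 78.5]
tool_rot: [-0.473, 0.527, -0.471, -0.526]
force: [1.1, -0.1, -0.3]
opening: 0.467
clock: 26.25
position: [515.4, -166.2, 78.3]
tool_rot: [0.473, -0.526, 0.471, 0.526]
force: [-0.6, 0.5, 0.1]
opening: 0.463
[-0.31  0.41 -0.37  0.79  0.   -0.42] [ 515.36621129 -166.24230096   78.28153004] [[ 0.002 -0.994 -0.108]
 [ 0.003 -0.108  0.994]
 [-1.    -0.003  0.003]]
```

View pics/w23.png

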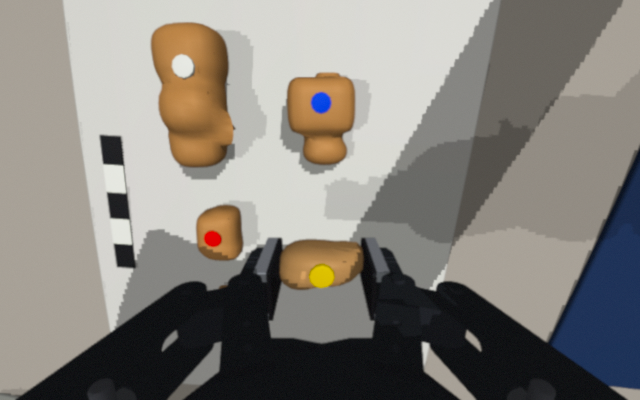

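```bash
python3 -m handwheel '0 0 -2 0 0 0 1; 0 0 -4 0 0 0 1; 0 0 -5 0 0 0 1; 0 0 -5.5 0 0 0 1; 0 0 -5.7 0 0 0 1' 30;  python3 -m handwheel '0 0 0 0 0 0 1; 0 0 -0.1 0 0 0 1; 0 0 -0.1 0 0 0 1' 30; python3 -m handwheel '0 0 -0.1 0 0 0 1; 0 0 -0.2 0 0 0 1; 0 0 -0.2 0 0 0 1' 30
```

```text
clock: 26.72
position: [515.3, -165.0, 20.9]
tool_rot: [0.472, -0.527, 0.47, 0.527]
force: [0.6, 0.8, 0.1]
opening: 0.463
clock: 26.97
position: [516.8, -166.5, 21.5]
tool_rot: [-0.473, 0.528, -0.47, -0.526]
force: [-0.0, 0.3, -0.2]
opening: 0.463
clock: 27.22
position: [516.2, -166.6, 19.0]
tool_rot: [-0.473, 0.527, -0.471, -0.526]
force: [-0.9, -0.0, -0.2]
opening: 0.466
```

```bash
python3 -m handwheel '0 0 -0.1 0 0 0 1; 0 0 -0.1 0 0 0 1' 30; python3 -m handwheel '0 0 0 0 0 0 0.05; 0 0 0 0 0 0 -0.05; 0 0 0.1 0 0 0 -0.2; 0 0 0.1 0 0 0 -0.2; 0 0 1 0 0 0 -0.2'; python3 -m handwheel '0 0 2 0 0 0 -0.2; 0 0 5 0 0 0 -0.2; 0 0 8 0 0 0 -0.3; -4 0 11 0 0 0 -0.3;-4 0 11 0 0 0 -0.3'; python3 -m handwheel '0 0 0 0 0 0 -0.3; 0 0 0 0 0 0 -0.3'
python3 - <<'E'
from h import *
o=readout.get_obs(); print(o["position"])
f=grab("wrist"); save(f,"w24.png"); np.save("f24.npy",f,allow_pickle=True)
b=blobs(f,19,(5,60,20),(34,255,255),roi=(130,30,440,300),amin=60)
g=grab("scene"); im=cv2.cvtColor(g["color"],cv2.COLOR_RGB2BGR)
cv2.imwrite("pics/s2.png",cv2.resize(im[140:310,130:330],None,fx=3.5,fy=3.5,interpolation=cv2.INTER_CUBIC))
E
```

```text
clock: 27.38
position: [516.2, -166.6, 18.9]
tool_rot: [-0.473, 0.527, -0.471, -0.526]
force: [-1.8, 0.1, 8.5]
opening: 0.462
clock: 27.8
position: [514.7, -166.0, 26.6]
tool_rot: [0.473, -0.526, 0.471, 0.527]
force: [0.4, -0.3, -0.1]
opening: 0.597
clock: 28.22
position: [474.9, -166.8, 142.0]
tool_rot: [-0.473, 0.528, -0.471, -0.525]
force: [-1.5, -0.2, -0.9]
opening: 0.65
clock: 28.38
position: [476.3, -166.5, 138.2]
tool_rot: [-0.474, 0.528, -0.47, -0.526]
force: [-0.7, -0.5, -0.8]
opening: 0.652
[ 476.28269793 -166.5299353   138.20654717]
px [316. 238.] rect c [ 518.2 -166.1] sz [24.8 41.2] a 6.2 cen [ 517.7 -167. ] pca -76.7
px [237. 241.] rect c [ 528.4 -239.3] sz [22.7 43.2] a 50.6 cen [ 526.4 -237.6] pca -38.9
px [317. 163.] rect c [ 449.9 -173.6] sz [56.5 40.7] a 6.2 cen [ 448.7 -173.1] pca 9.5
px [224. 148.] rect c [ 447.6 -250.6] sz [83.1 43.5] a 8.5 cen [ 446.4 -251. ] pca 6.0
```

View pics/w24.png

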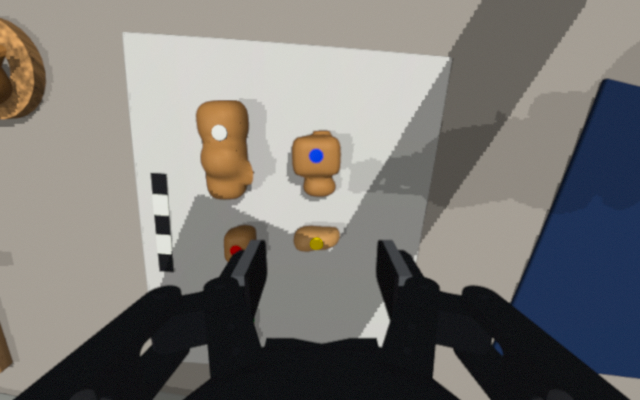

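View pics/s2.png

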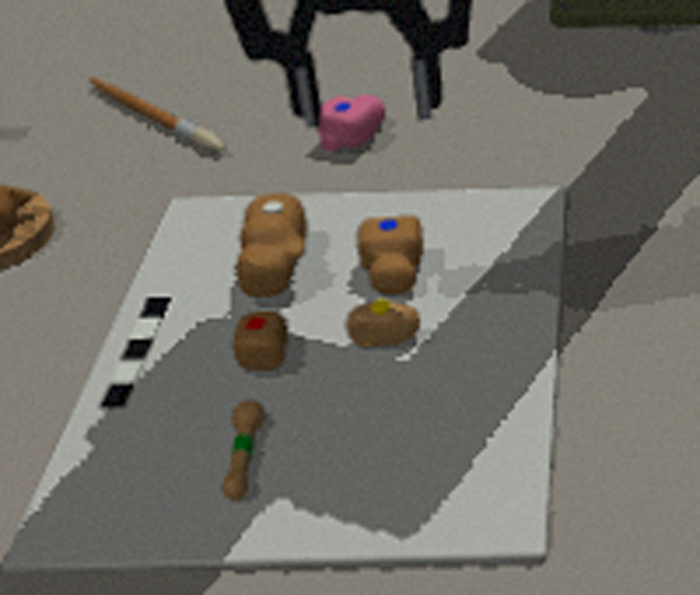

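```bash
python3 - <<'E'
from h import *
for n,roi in(("f13.npy",(270,3,362,160)),("f14.npy",(280,3,360,145))):
    f=np.load(n,allow_pickle=True).item()
    b=blobs(f,24,(5,90,20),(25,255,255),roi=roi,amin=400)
    W=b[0][1]
    for a in (3,6,9):
        t=np.radians(a); x=W@[np.cos(t),np.sin(t)]; y=W@[-np.sin(t),np.cos(t)]
        mx,my=(x.max()+x.min())/2,(y.max()+y.min())/2
        print(a,np.ptp(x).round(1),np.ptp(y).round(1),np.round([mx*np.cos(t)-my*np.sin(t),mx*np.sin(t)+my*np.cos(t)],1))
H=np.array([445.5,-245.7])
P=dict(cub=(532.6,-235.6),fifth=(614.3,-226),talus=(449.6,-173.5),nav=(517,-166.3))
for a in(3,5,7,9):
    t=np.radians(a);c,s=np.cos(t),np.sin(t)
    print(a,{k:(np.round([(p-H)@[c,s],(p-H)@[-s,c]],1)).tolist() for k,p in P.items()})
E
```

```text
px [319.  80.] rect c [ 444.5 -245.7] sz [81.9 41.8] a 8.9 cen [ 444.5 -247.5] pca 8.4
3 82.3 46.2 [ 444.8 -245.8]
6 82.0 43.8 [ 444.6 -245.8]
9 81.9 41.8 [ 444.5 -245.8]
px [320.  74.] rect c [ 444.3 -245.7] sz [81.1 41.6] a 9.1 cen [ 444.4 -247.5] pca 8.3
3 81.4 45.8 [ 444.7 -245.9]
6 80.9 43.6 [ 444.4 -245.7]
9 81.1 41.6 [ 444.3 -245.7]
3 {'cub': [87.5, 5.5], 'fifth': [169.6, 10.8], 'talus': [7.9, 71.9], 'nav': [75.6, 75.5]}
5 {'cub': [87.6, 2.5], 'fifth': [169.9, 4.9], 'talus': [10.4, 71.6], 'nav': [78.1, 72.9]}
7 {'cub': [87.7, -0.6], 'fifth': [169.9, -1.0], 'talus': [12.9, 71.2], 'nav': [80.6, 70.1]}
9 {'cub': [87.6, -3.6], 'fifth': [169.8, -6.9], 'talus': [15.3, 70.7], 'nav': [83.0, 67.2]}
```

```bash
python3 - <<'E'
from h import *
print(readout.get_obs()["clock"]); print(job_done())
E
```

```text
28.4833
the job is handed in; nothing more can be done
None
```

I placed all four bones around the heel bone and handed the job in at 28.5 s of robot time. No verdict came back.

I picked each cast off the blue mat and lowered it until the wrist felt about 5–16 N of contact. I then opened the jaws only part way, so the fingers stayed clear of neighbouring bones.

My last image measurements, in the heel bone's frame with its yaw taken as about 7°:

| Bone | Measured (mm ahead, left) | Target |
|---|---|---|
| Cuboid | 88, -1 | 88, 0 |
| Fifth metatarsal | 170, -1 | 171, 0 |
| Talus | 13, 71 | 12, 71 |
| Navicular | 81, 70 | 80, 71 |

- **Headings:** each bone measured about 6–9° world yaw, against about 7° for the heel bone.
- **Final look:** the last scene picture shows all four upright with the gripper clear. The heel bone measured within about 2 mm of its first position. I did not measure the three unwanted bones again at the end, but no move went close to them.

**What stayed uncertain or disagreed:**
- The heel bone's yaw is only known to about 2°, because different views gave 4.5–9°. The positions still fall within tolerance anywhere from 3° to 9°. The worst case is the fifth metatarsal, 11 mm sideways at 3°.
- Oblique views put the heel bone about 5 mm further right than the centred views did. I used the centred views.
- In the last view a finger hid part of the cuboid, so its figure comes from earlier, clear views.
- I judged the toe ends of the cuboid and navicular from their shape: the side bump on the cuboid, and the rearward taper and curved front of the navicular.

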